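Snap the lamp board down and lock it with the hub's snap ring

ROBOT

A 6-joint arm with a two-finger parallel gripper is mounted at the origin on the work surface. World frame = base frame: x ahead of the robot, y to its left, z up, the work surface at z = 0. Lengths are in m, angles in rad, forces in N, time in s.
With the tool pointing down it reaches from about 0.3 to 0.875 m from the base axis. Payload 6.4 kg.
Tool frame: the origin (TCP) lies midway between the tips of the shut fingers; the grasp point (between the pads) lies 19 mm behind it (env.grip_point_offset is the distance from the TCP to the grasp point, in m); z points along the fingers, y is the direction in which the jaws open and shut (so a half turn about z gives the same grasp; the last joint's range is limited). The gripper opens to 88 mm and grips with 3 to 60 N. Pads are 18 mm wide; open, the fingers measure 123 mm over their backs; the gripper's body (75 mm by 187 mm) begins 45 mm behind the grasp point.
Start: joints at [1.066, 0.181, 1.607, -0, 1.354, -0.206], TCP at [0.169, 0.55, 0.212] pointing down, gripper open.
Joint ranges: [-2.99, 2.99], [-0.89, 2.07], [0.3, 2.58], [-1.14, 4.28], [0, 2.63], [-3.12, 3.12]. Speed limits (rad/s): [2.57, 2.57, 3.01, 3.14, 3.14, 3.14].

INTERFACE

Orientations are given as a rotation vector (axis times angle).
In Python, from workcell import telemetry, optics, order, env gives the robot as it stands.
- The arm moves only by the tool arm_command, never from a script. Its argument "deltas" is a list of rows, each a list of 3 entries, a list of its own where there are three numbers: the shift along the tool's x, y, z in m, then the turn, a rotation vector about the tool's x, y, z in degrees, then the finger opening in m, from 0 to 0.0881. In form: [[[tx, ty, tz], [rx, ry, rz], gripper], ...]. A call has 1 to 8 rows; each row is the pose to reach, as a shift and turn from the pose measured when the call began, along the tool's axes at that moment; what a row does not reach only later rows make up. A row lasts 1/12 s, in which the tool goes at most 41.7 mm and 7.16 degrees, less where a joint would pass 70% of its speed; a pose out of reach is approached as far as the arm can. A call with a gripper value outside its range is refused whole. The fingers move at their own pace and stop on an object; the grip force is fixed at half the most. Time passes only in rows, so rows that repeat a pose let the fingers close. It gives the time, the measured TCP pose, the force and the opening at its end, in the units of the state.
- telemetry.get_obs(): the state, without advancing time (a new reading comes with each control period).
- optics.capture(name): name is "side" or "top" or "wrist"; returns a dict with "color" (480x640x3 uint8, red, green, blue), "fov_y" (degrees; the focal length in pixels is half the picture's height over the tangent of half this angle, whatever the lens; pixels are square), "cx", "cy" (the principal point, pixels), "origin" and "orientation" of the camera in the world; the wrist camera has in their place "T_tool_cam" (4x4, takes a point from camera to tool coordinates, whose origin is the TCP and whose axes are the flange's). Camera axes: x right, y down, z forward; pixel columns grow to the right and rows downward; lengths in m; the calibration is good to about 2 mm. A picture is of the moment at which its call begins: read the wrist's pose just before it. There is no depth.
- order.sign_off(): hands the job in, once; it reports no verdict.
The state is a dict: "t": time; "qpos": joint angles; "qd": joint speeds; "joint_torque": joint torques, N m; "eef_pos": TCP position; "orientation": TCP orientation; "ft_force": force on the tool from outside, world axes, zero at the start; "moment": the same for the moment, N m; "opening": opening from 0.0 (shut) to 1.0 (fully open).
Only numpy, scipy, OpenCV 4.12 (cv2) and the standard library are available. Lean on these libraries where they do the work, as an engineer would, in place of code of your own. Each camera call takes 0.05 s, during which the arm holds its last target.

TASK

Press the lamp board fully down onto its four barbed supports so that every post clicks through. Then squeeze the two upright eyes of the snap ring together to spread it, bring it down over the hub to the board and let it close into the groove. Leave the screwdriver, scanner and parts bin alone.

Things in the scene. Friction and masses are not known exactly. Their poses are not given: they have to be found in the camera images.
- housing: Fixed aluminium lamp housing on the bench: a shallow tray 150 (x) x 240 (y) x 18 mm with a round hub in the middle and four white barbed supports at x = +-38, y = +-80 mm. Origin: centre of its underside; z up. Heights above the bench: support shoulders, where the board seats, 22 mm; tips of the support posts 38 mm. A barb snaps through at about 3 to 6 N and then hooks over the board's top.
- hub_floor (a point): Point on the hub axis at the groove's lower edge, 26 mm above the bench. The hub from below, heights above the bench: diameter 52 mm up to 26 mm (level with the seated board's top); groove of diameter 42 mm from 26 to 33.5 mm; land of diameter 52 mm from 33.5 mm to a flat shoulder at 43 mm, edge slightly chamfered; pilot of diameter 40 mm from 43 to 55 mm.
- board: Loose white lamp board 112 (x) x 196 (y) x 4 mm with a 55 mm hole round the hub and four square holes round the supports. Origin: centre of its underside; z up. It starts on the barbs' ramps, its underside about 34 mm above the bench, covering the groove; seated, its underside is at 22 mm and its top at 26 mm. Each end takes two barbs and needs about 7 to 12 N at its pad.
- pad_left (a point): top of the board at the middle of its +y end, between two supports (80 mm from the hub axis): a bare metal pad 36 x 26 mm, good to press with the shut fingers
- pad_right (a point): the same pad at the board's -y end
- corner0 (a point): top of the board beside the support at x -38, y -80 mm (12 mm outward from it)
- corner1 (a point): the same beside the support at x -38, y +80 mm
- corner2 (a point): the same beside the support at x +38, y -80 mm
- corner3 (a point): the same beside the support at x +38, y +80 mm
- ring: Loose dark steel snap ring, 62 mm wide, 90 mm long with its eyes, 5 mm thick; starts lying level on the hub's shoulder round the pilot. Origin: the ring's centre at its underside; x points from its back pivot (36 mm behind the centre) to the eyes; z up. Two sprung arms cross in front and end in upright tabs with an eye. Shut, its inside is 43 mm across. Let go, it springs shut.
- ring_center (a point): the ring's centre at its underside. The crossed arms in front of it reach 9 mm above the underside, the rest of the ring 5 mm (tabs excepted)
- eye_a (a point): Top of the tab on the ring's -y side, 41 mm above the ring's underside. Tab: upright plate 14 mm long (x), 5 mm thick. Shut, both tabs stand 41 mm ahead of the ring's centre, 27 mm left and right of the middle, 62 mm over both.
- eye_b (a point): Top of the tab on the ring's +y side, otherwise as eye_a. Pressing the two tabs together with about 5 N opens the ring to a stop: the tabs are then 17 mm over both, parallel, 46 mm ahead of the centre (so a ring held by its tabs slips back by about 5 mm, which does no harm), and the ring clears the hub's 52 mm land by some 3 mm a side.
- jaw_left (a joint): opening of the ring's left arm, rad: 0 shut, 0.26 fully spread
- jaw_right (a joint): opening of the ring's right arm, rad: 0 shut, 0.26 fully spread
- driver: loose screwdriver, 190 mm long: leave alone
- scanner: loose handheld scanner, 150 mm long: leave alone
- bin: loose open grey parts bin, 160 x 110 x 50 mm: leave alone
Not all that is in view belongs to the job. There is more than one size of the ring; the job needs the smaller. Of the things that look like the board, the smaller one is meant.

How it is judged:
On the way, in this order (a step that is already met when the one before it is completed fails the run):
1. the board is fully down on all four supports (z of each of corner0, corner1, corner2, corner3 in the frame of housing below 0.0275 m), for 0.2 s.
2. the ring is spread by its eyes and over the hub's land (value of joint each of jaw_left, jaw_right above 0.15 rad and z of ring_center in the frame of housing below 0.039 m and horizontal distance between ring_center and hub_floor below 0.02 m), for 0.05 s.
At the end, for the whole second after the job is handed in: All four corners of the board are seated (top within 1.5 mm of 26 mm above the bench); the ring lies level (tilt under 0.08 rad) in the groove, its underside 24.5 to 29.5 mm above the bench, centred within 8 mm of the hub axis, both arms shut (under 0.08 rad); board and ring at rest (all of step 1 and z of ring_center in the frame of housing between 0.0245 and 0.0295 m and horizontal distance between ring_center and hub_floor below 0.008 m and angle between ring's own z axis and vertical below 0.08 rad and value of joint each of jaw_left, jaw_right below 0.08 rad and linear speed of each of ring, board below 0.02 m/s); the robot touches nothing.
It fails at once if the screwdriver, scanner or parts bin is moved more than 20 mm (distance of any of driver, scanner, bin from where it was at the start of the episode above 0.02 m).
It also fails if it takes over 40 s, if anything falls off the work surface, if the arm or the gripper's body presses on something with over 40 N, if the wrist force passes 120 N, or if a joint passes its speed limit or range.

## Working session

There is one attempt and no reset: what is moved stays moved. The work goes in short steps, Python scripts to look and compute and a tool call to move; the robot and the scene stay as the last step left them, time stands still between calls to the robot, and variables do not carry over. Pictures are saved under pics/ and viewed, and the job is handed in when it is done.

Besides the shell and the picture viewer there is one more tool, called after "Call:" as a command line: name --argument value ..., lists and objects as JSON in quotes. arm_command: Moves the arm, as the interface text tells. Its arguments: {"type":"object","properties":{"deltas":{"type":"array","items":{"type":"array"}}},"required":["deltas"]}

```bash
ls; mkdir -p pics; cat > h.py <<'E'
import numpy as np, cv2
from scipy.spatial.transform import Rotation as R
from workcell import telemetry, optics, order, env
def snap(n,f):
    o=telemetry.get_obs(); c=optics.capture(n)
    cv2.imwrite(f'pics/{f}.png',c['color'][:,:,::-1]); 
    import pickle; pickle.dump((o,c),open(f'pics/{f}.pkl','wb')); return o,c
def cam(o,c):
    f=240/np.tan(np.radians(c['fov_y'])/2)
    if 'T_tool_cam' in c:
        T=np.eye(4);T[:3,:3]=R.from_rotvec(o['orientation']).as_matrix();T[:3,3]=o['eef_pos']
        T=T@c['T_tool_cam']; return f,c['cx'],c['cy'],T[:3,3],T[:3,:3]
    q=np.array(c['orientation']); M=q if q.shape==(3,3) else R.from_rotvec(q).as_matrix()
    return f,c['cx'],c['cy'],np.array(c['origin']),M
def px2w(o,c,u,v,z):
    f,cx,cy,p,M=cam(o,c); d=M@np.array([(u-cx)/f,(v-cy)/f,1]); return p+d*(z-p[2])/d[2]
def w2px(o,c,P):
    f,cx,cy,p,M=cam(o,c); q=M.T@(np.array(P)-p); return cx+f*q[0]/q[2],cy+f*q[1]/q[2]
def load(f):
    import pickle; return pickle.load(open(f'pics/{f}.pkl','rb'))
E
python3 - <<'E'
from h import *
for n in ['side','top','wrist']:
    o,c=snap(n,n+'0'); print(n,{k:v for k,v in c.items() if k!='color'})
print(o); print(env.grip_point_offset)
E
```

```text
pics
side {'fov_y': 52.567369796578845, 'cx': 321.9741505808012, 'cy': 240.34620306346494, 'origin': array([0.32946008, 0.57992288, 0.80962424]), 'orientation': array([-0.23520281,  2.8962824 , -1.09058153])}
top {'fov_y': 47.11968707326642, 'cx': 314.4880992822528, 'cy': 227.43504945541721, 'origin': array([ 0.22865591, -0.01188328,  1.42805693]), 'orientation': array([-2.1411891 ,  2.17673008, -0.16032173])}
wrist {'fov_y': 69.7341615700088, 'cx': 317.56368823205725, 'cy': 233.03190728546375, 'T_tool_cam': array([[-1.67617664e-04, -9.47328576e-01, -3.20263238e-01,
         8.31351533e-02],
       [ 9.99999986e-01, -1.57321880e-04, -5.80214859e-05,
        -7.71305865e-05],
       [ 4.58099680e-06, -3.20263243e-01,  9.47328589e-01,
        -1.72239960e-01],
       [ 0.00000000e+00,  0.00000000e+00,  0.00000000e+00,
         1.00000000e+00]])}
{'t': 0.1, 'qpos': array([ 1.06567910e+00,  1.81448490e-01,  1.60787321e+00, -1.34725858e-05,
        1.35380290e+00, -2.06298870e-01]), 'qd': array([ 0.0004569 , -0.00141226, -0.00151328, -0.00082722,  0.00049514,
        0.00186091]), 'joint_torque': array([ 1.54015711e-04, -4.34822524e+01, -3.42694509e+01,  7.03382562e-02,
        3.41094285e-02, -7.98993187e-05]), 'eef_pos': array([0.16901053, 0.54906831, 0.21092735]), 'orientation': array([-4.67556155e-01, -3.10607729e+00,  2.26256419e-03]), 'ft_force': array([ 0.36677512,  0.61740073, -1.04004191]), 'moment': array([-0.07851065, -0.03647826, -0.01766599]), 'opening': 0.9996927190730638}
0.0187
```

View pics/side0.png

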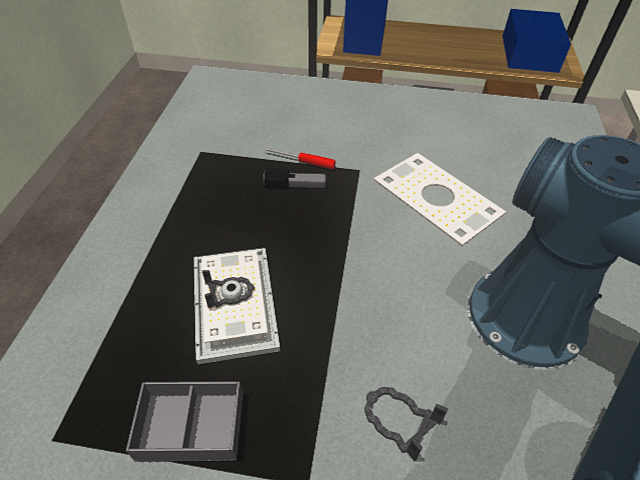

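View pics/top0.png

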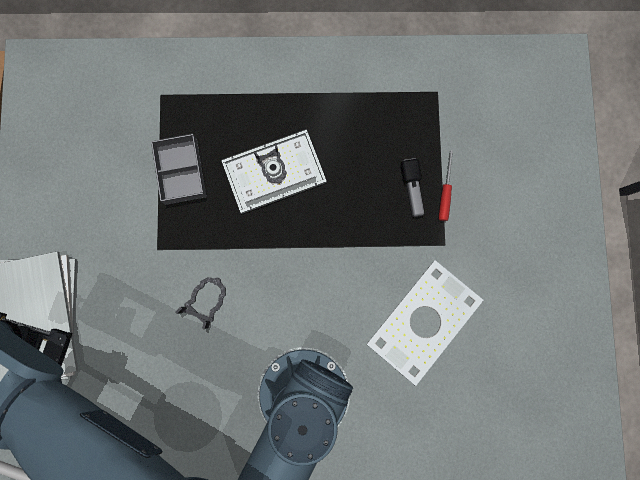

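View pics/wrist0.png

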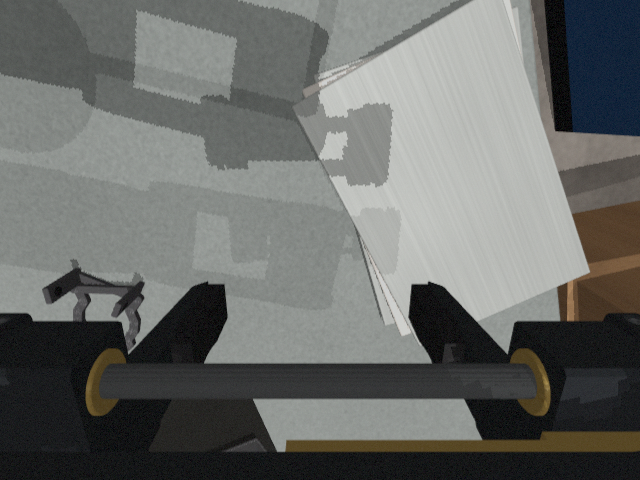

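```bash
python3 - <<'E'
from h import *
a=cv2.imread('pics/top0.png')[120:225,210:340]; cv2.imwrite('pics/top0z.png',cv2.resize(a,None,fx=6,fy=5.6,interpolation=cv2.INTER_CUBIC)[:590])
a=cv2.imread('pics/side0.png')[240:370,180:290]; cv2.imwrite('pics/side0z.png',cv2.resize(a,None,fx=4.5,fy=4.5,interpolation=cv2.INTER_CUBIC))
E
```

```text
(no output)
```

View pics/top0z.png

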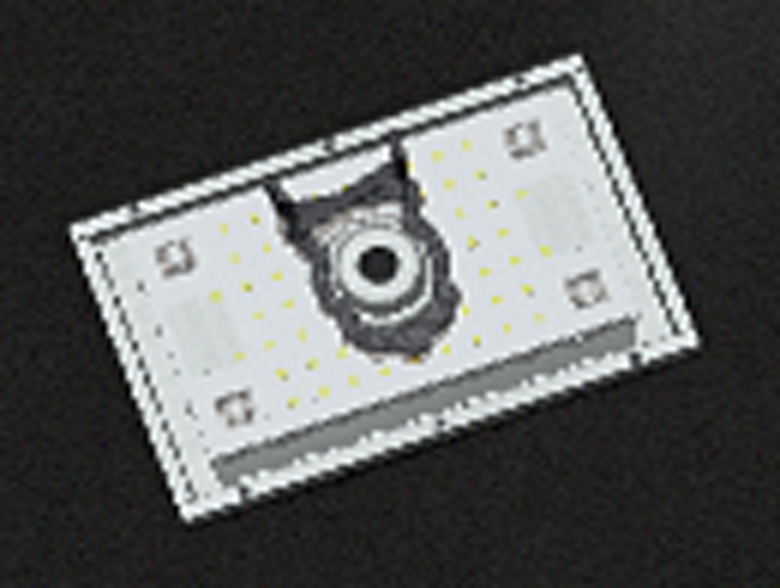

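View pics/side0z.png

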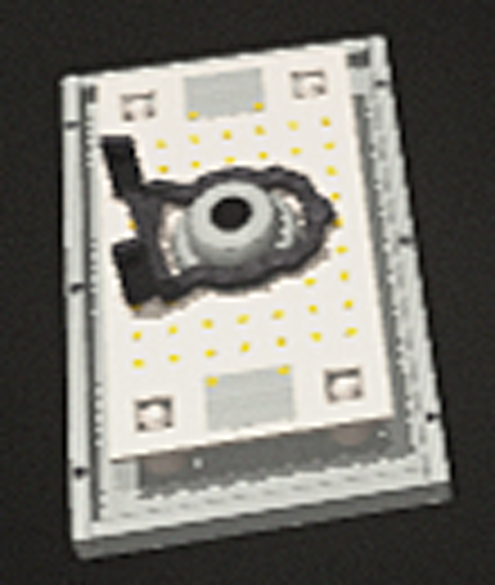

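```bash
python3 - <<'E'
from h import *
o,c=load('top0'); g=lambda p,z:px2w(o,c,p[0]/6+210,p[1]/5.6+120,z)
C=np.array([g(p,.018) for p in [(72,230),(580,57),(698,345),(187,520)]]);print(C,C.mean(0))
print([np.linalg.norm(C[i]-C[i-1]) for i in range(4)])
for i,j in((0,1),(3,2),(0,3),(1,2)): print(np.degrees(np.arctan2(*(C[j]-C[i])[1::-1])))
print('pilot',g((377,262),.055))
print('pads',g((207,330),.038),g((553,207),.038))
print('sup',[g(p,.038) for p in((175,258),(525,138),(588,290),(236,408))])
print('eyes',g((272,185),.084),g((398,143),.084))
o,c=load('side0'); g=lambda p,z:px2w(o,c,p[0]/4.5+180,p[1]/4.5+240,z)
print('side pilot',g((233,210),.055))
print('pads',g((225,92),.038),g((250,398),.038))
print('eyes',g((120,140),.084),g((130,248),.084))
print('corn',[g(p,.018) for p in((65,77),(383,38),(450,492),(75,545))])
E
```

```text
[[ 0.59731323  0.20515368  0.018     ]
 [ 0.67811916 -0.01807602  0.018     ]
 [ 0.5384473  -0.06734995  0.018     ]
 [ 0.45905314  0.15494639  0.018     ]] [0.5682332  0.06866852 0.018     ]
[np.float64(0.14709392732792964), np.float64(0.23740491730586358), np.float64(0.1481085684621099), np.float64(0.23604892099732067)]
-70.10047511273169
-70.34557973725217
-160.04219208772855
-160.56799909828538
pilot [0.57088284 0.06992836 0.055     ]
pads [0.54412125 0.14404585 0.038     ] [ 0.60013323 -0.0052138   0.038     ]
sup [array([0.57822566, 0.1577798 , 0.038     ]), array([0.63318853, 0.00644315, 0.038     ]), array([ 0.56062013, -0.01971298,  0.038     ]), array([0.50744361, 0.13168098, 0.038     ])]
eyes [0.59956099 0.11175453 0.084     ] [0.61820582 0.05901871 0.084     ]
side pilot [0.56888153 0.06984023 0.055     ]
pads [ 0.59573356 -0.0041508   0.038     ] [0.54199415 0.14717758 0.038     ]
eyes [0.61561025 0.06274965 0.084     ] [0.59496863 0.11431502 0.084     ]
corn [array([ 0.67801508, -0.01542863,  0.018     ]), array([ 0.53836387, -0.06352657,  0.018     ]), array([0.4569027 , 0.16466038, 0.018     ]), array([0.59724758, 0.21150652, 0.018     ])]
```

```bash
cat >> h.py <<'E'
def goto(P,yh,o=None):
    """tool-frame shift & turn to TCP P, tool down, tool y heading yh deg (nearest listed)"""
    o=o or telemetry.get_obs(); M=R.from_rotvec(o['orientation']).as_matrix()
    s=M.T@(np.array(P)-o['eef_pos']); y=np.array([np.cos(np.radians(yh)),np.sin(np.radians(yh)),0]); z=np.array([0,0,-1.])
    T=np.c_[np.cross(y,z),y,z]; r=R.from_matrix(M.T@T).as_rotvec(degrees=True)
    print('t',o['t'],'pos',o['eef_pos'].round(4),'yhead',np.degrees(np.arctan2(M[1,1],M[0,1])).round(2),'z',M[:,2].round(4),'F',np.array(o['ft_force']).round(2),'op',round(o['opening']*88.1,2),'q',o['qpos'].round(2))
    print('shift',s.round(4),'turn',r.round(2))
E
python3 - <<'E'
from h import *
goto((.55,.03,.25),110); goto((.55,.03,.25),20);goto((.55,.03,.25),200);goto((.55,.03,.25),-70)
E
```

```text
t 0.15 pos [0.1691 0.5491 0.211 ] yhead 72.88 z [-6.0e-04 -1.2e-03 -1.0e+00] F [ 0.97 -0.1   0.12] op 88.1 q [ 1.07  0.18  1.61 -0.    1.35 -0.21]
shift [-0.5169 -0.384  -0.0386] turn [ -0.07  -0.04 -37.12]
t 0.15 pos [0.1691 0.5491 0.211 ] yhead 72.88 z [-6.0e-04 -1.2e-03 -1.0e+00] F [ 0.97 -0.1   0.12] op 88.1 q [ 1.07  0.18  1.61 -0.    1.35 -0.21]
shift [-0.5169 -0.384  -0.0386] turn [-7.000e-02  2.000e-02  5.288e+01]
t 0.15 pos [0.1691 0.5491 0.211 ] yhead 72.88 z [-6.0e-04 -1.2e-03 -1.0e+00] F [ 0.97 -0.1   0.12] op 88.1 q [ 1.07  0.18  1.61 -0.    1.35 -0.21]
shift [-0.5169 -0.384  -0.0386] turn [-3.0000e-02 -9.0000e-02 -1.2712e+02]
t 0.15 pos [0.1691 0.5491 0.211 ] yhead 72.88 z [-6.0e-04 -1.2e-03 -1.0e+00] F [ 0.97 -0.1   0.12] op 88.1 q [ 1.07  0.18  1.61 -0.    1.35 -0.21]
shift [-0.5169 -0.384  -0.0386] turn [-5.0000e-02  9.0000e-02  1.4288e+02]
```

```bash
python3 - <<'E'
from h import *
goto((.57,.07,.25),110)
E
```

```text
t 0.15 pos [0.1691 0.5491 0.211 ] yhead 72.88 z [-6.0e-04 -1.2e-03 -1.0e+00] F [ 0.97 -0.1   0.12] op 88.1 q [ 1.07  0.18  1.61 -0.    1.35 -0.21]
shift [-0.5242 -0.3399 -0.0386] turn [ -0.07  -0.04 -37.12]
```

Call:
arm_command --deltas '[[[-0.524,-0.34,-0.039],[0,0,-37],0.0],[[-0.524,-0.34,-0.039],[0,0,-37],0.0],[[-0.524,-0.34,-0.039],[0,0,-37],0.0],[[-0.524,-0.34,-0.039],[0,0,-37],0.0],[[-0.524,-0.34,-0.039],[0,0,-37],0.0],[[-0.524,-0.34,-0.039],[0,0,-37],0.0],[[-0.524,-0.34,-0.039],[0,0,-37],0.0],[[-0.524,-0.34,-0.039],[0,0,-37],0.0]]'

```text
t: 0.82
eef_pos: [0.3705, 0.3084, 0.2312]
orientation: [0.544, -3.093, 0.002]
ft_force: [1.4, 1.2, -0.1]
opening: 0.416
```

```bash
python3 - <<'E'
from h import *
goto((.57,.07,.25),110)
E
```

```text
t 0.8167 pos [0.3705 0.3084 0.2312] yhead 109.93 z [-6.0e-04 -1.1e-03 -1.0e+00] F [ 1.35  1.17 -0.12] op 36.62 q [ 0.45 -0.05  1.81 -0.    1.38 -1.47]
shift [-0.1063 -0.2922 -0.0187] turn [-0.05 -0.06 -0.07]
```

Call:
arm_command --deltas '[[[-0.106,-0.292,-0.019],[0,0,0],0.0],[[-0.106,-0.292,-0.019],[0,0,0],0.0],[[-0.106,-0.292,-0.019],[0,0,0],0.0],[[-0.106,-0.292,-0.019],[0,0,0],0.0],[[-0.106,-0.292,-0.019],[0,0,0],0.0],[[-0.106,-0.292,-0.019],[0,0,0],0.0],[[-0.106,-0.292,-0.019],[0,0,0],0.0],[[-0.106,-0.292,-0.019],[0,0,0],0.0]]'

```text
t: 1.48
eef_pos: [0.5719, 0.0661, 0.2502]
orientation: [0.539, -3.095, 0.004]
ft_force: [-0.4, 0.5, -0.4]
opening: 0.005
```

Call:
arm_command --deltas '[[[0,0,0],[0,0,0],0.0],[[0,0,0],[0,0,0],0.0]]'

```text
t: 1.65
eef_pos: [0.5721, 0.0649, 0.2495]
orientation: [0.535, -3.094, 0.003]
ft_force: [-0.1, 0.4, -0.0]
opening: 0.006
```

```bash
python3 - <<'E'
from h import *
o,c=snap('wrist','w1');goto((.57,.07,.25),110,o)
E
```

```text
t 1.65 pos [0.5721 0.0649 0.2495] yhead 109.61 z [-0.0012 -0.0021 -1.    ] F [-0.09  0.39 -0.  ] op 0.54 q [-0.09  0.15  1.56 -0.    1.43 -2.  ]
shift [ 0.0003  0.0055 -0.0005] turn [-0.09 -0.1  -0.39]
```

View pics/w1.png

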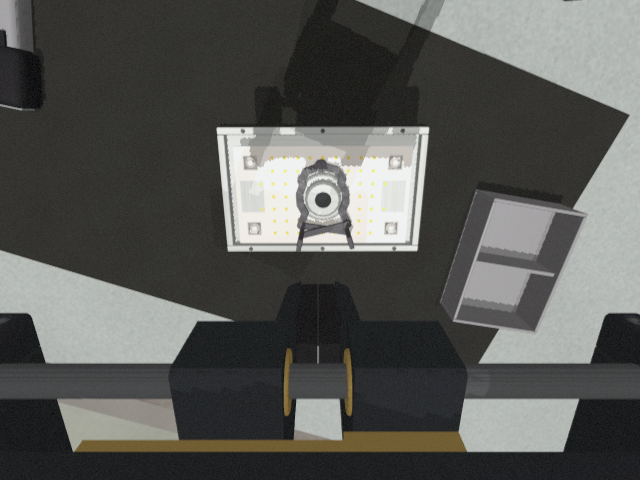

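```bash
python3 - <<'E'
from h import *
a=cv2.imread('pics/w1.png')[115:265,210:440]; cv2.imwrite('pics/w1z.png',cv2.resize(a,None,fx=3.4,fy=3.4,interpolation=cv2.INTER_CUBIC))
E
```

```text
(no output)
```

View pics/w1z.png

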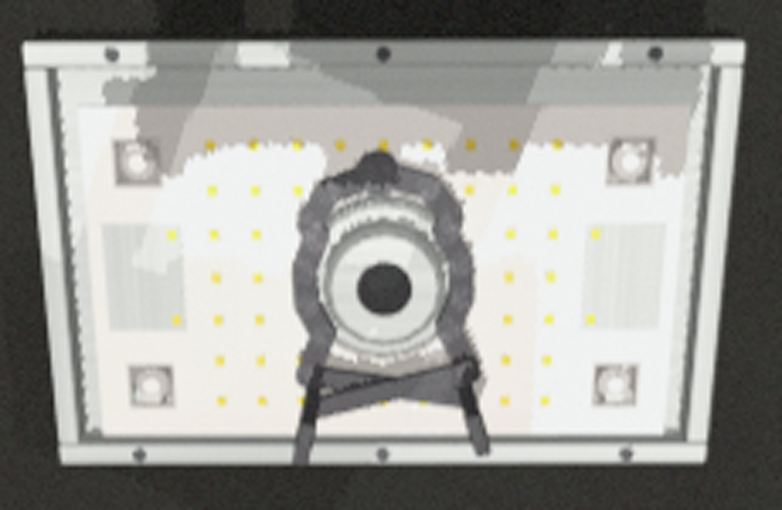

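```bash
python3 - <<'E'
from h import *
o,c=load('w1'); g=lambda p,z:px2w(o,c,p[0]/3.4+210,p[1]/3.4+115,z)[:2]
C=np.array([g(p,.018) for p in [(23,42),(744,42),(705,462),(61,463)]]);print(C,C.mean(0))
print([np.linalg.norm(C[i]-C[i-1]) for i in range(4)])
A=lambda d:np.degrees(np.arctan2(d[1],d[0]))
print([A(C[i]-C[j]) for i,j in((0,1),(3,2),(3,0),(2,1))])
print('pilot',g((384,288),.055))
S=np.array([g(p,.038) for p in((137,161),(632,161),(616,386),(152,386))]);print('sup',S,S.mean(0),[np.linalg.norm(S[i]-S[i-1]) for i in range(4)],A(S[0]-S[1]),A(S[3]-S[2]))
P=np.array([g((144,277),.038),g((623,277),.038)]);print('pads',P,P.mean(0),A(P[0]-P[1]))
E=np.array([g((302,450),.084),g((483,446),.084)]);print('eyes',E,E.mean(0),A(E[0]-E[1]),np.linalg.norm(E[0]-E[1]))
b=g((378,165),.05);print('back',b,A(E.mean(0)-b),A(C.mean(0)-b), np.linalg.norm(E.mean(0)-b))
E
```

```text
[[ 0.5422094  -0.0665199 ]
 [ 0.46242329  0.15746909]
 [ 0.6021716   0.20815908]
 [ 0.6826811  -0.01630699]] [0.57237135 0.07070032]
[np.float64(0.14917652873602935), np.float64(0.23777487457728486), np.float64(0.14865754644688373), np.float64(0.23846759670417272)]
[np.float64(-70.39382223481635), np.float64(-70.26855523273035), np.float64(19.66990066010925), np.float64(19.93689511998388)]
pilot [0.5722946  0.07049202]
sup [[ 0.56328017 -0.0175152 ]
 [ 0.5095324   0.13331021]
 [ 0.58151678  0.15897959]
 [ 0.63517968  0.00852569]] [0.57237726 0.07082507] [np.float64(0.076470042463013), np.float64(0.16011598800259474), np.float64(0.07642426335621372), np.float64(0.1597375536658322)] -70.38609051660245 -70.3700347963646
pads [[ 0.59931103 -0.00472593]
 [ 0.54560756  0.14590841]] [0.5724593  0.07059124] -70.37806292152264
eyes [[0.62265205 0.06137986]
 [0.6026514  0.113514  ]] [0.61265173 0.08744693] -69.01127711582446 0.05583900092182019
back [0.53692097 0.05576429] 22.70242841439645 22.8467663884491 0.08209102778277738
```

```bash
python3 - <<'E'
from h import *
goto((.5455,.146,.10),19.7)
E
```

```text
t 1.7 pos [0.5713 0.0662 0.2495] yhead 109.7 z [-0.0015 -0.0017 -1.    ] F [-0.24 -0.53 -0.06] op 0.13 q [-0.09  0.15  1.56 -0.    1.43 -2.  ]
shift [-0.0029  0.084   0.1494] turn [-1.4e-01 -4.0e-02  9.0e+01]
```

Call:
arm_command --deltas '[[[-0.003,0.084,0.11],[0,0,90],0.0],[[-0.003,0.084,0.11],[0,0,90],0.0],[[-0.003,0.084,0.11],[0,0,90],0.0],[[-0.003,0.084,0.11],[0,0,90],0.0],[[-0.003,0.084,0.11],[0,0,90],0.0],[[-0.003,0.084,0.11],[0,0,90],0.0],[[-0.003,0.084,0.11],[0,0,90],0.0],[[-0.003,0.084,0.11],[0,0,90],0.0]]'

```text
t: 2.37
eef_pos: [0.5439, 0.1483, 0.1393]
orientation: [-1.015, -2.972, 0.004]
ft_force: [0.0, -0.2, 0.1]
opening: 0.005
```

```bash
python3 - <<'E'
from h import *
goto((.5455,.146,.06),19.7)
E
```

```text
t 2.3667 pos [0.5439 0.1483 0.1393] yhead 52.28 z [-0.002  -0.0018 -1.    ] F [ 0.01 -0.2   0.06] op 0.42 q [ 0.06  0.23  1.7  -0.    1.21 -0.86]
shift [-0.0027 -0.0006  0.0793] turn [-1.500e-01  2.000e-02  3.258e+01]
```

Call:
arm_command --deltas '[[[-0.003,-0.001,0.03],[0,0,32.6],0.0],[[-0.003,-0.001,0.04],[0,0,32.6],0.0],[[-0.003,-0.001,0.06],[0,0,32.6],0.0],[[-0.003,-0.001,0.079],[0,0,32.6],0.0],[[-0.003,-0.001,0.079],[0,0,32.6],0.0],[[-0.003,-0.001,0.079],[0,0,32.6],0.0],[[-0.003,-0.001,0.079],[0,0,32.6],0.0],[[-0.003,-0.001,0.079],[0,0,32.6],0.0]]'

```text
t: 3.03
eef_pos: [0.5455, 0.1465, 0.0612]
orientation: [1.804, 2.572, -0.003]
ft_force: [0.8, 0.4, -0.5]
opening: 0.001
```

```bash
python3 - <<'E'
from h import *
goto((.5455,.146,.024),19.7)
E
```

```text
t 3.0333 pos [0.5455 0.1465 0.0612] yhead 19.9 z [-6.0e-04 -1.6e-03 -1.0e+00] F [ 0.83  0.35 -0.5 ] op 0.12 q [ 0.05  0.34  1.74 -0.    1.06 -0.29]
shift [-0.0005 -0.0001  0.0372] turn [-0.07  0.07  0.2 ]
```

Call:
arm_command --deltas '[[[0,0,0.016],[0,0,0],0.0],[[0,0,0.021],[0,0,0],0.0],[[0,0,0.025],[0,0,0],0.0],[[0,0,0.029],[0,0,0],0.0],[[0,0,0.033],[0,0,0],0.0],[[0,0,0.035],[0,0,0],0.0],[[0,0,0.036],[0,0,0],0.0],[[0,0,0.036],[0,0,0],0.0]]'

```text
t: 3.7
eef_pos: [0.5454, 0.1464, 0.0251]
orientation: [1.804, 2.572, -0.003]
ft_force: [-0.3, 0.0, -0.5]
opening: 0.005
```

```bash
python3 - <<'E'
from h import *
goto((.5455,.146,.024),19.7); o,c=snap('wrist','w2')
E
```

```text
t 3.7 pos [0.5454 0.1464 0.0251] yhead 19.89 z [-9.0e-04 -1.6e-03 -1.0e+00] F [-0.33  0.02 -0.49] op 0.47 q [ 0.05  0.4   1.75 -0.    0.99 -0.29]
shift [-0.0004 -0.0001  0.0011] turn [-0.08  0.07  0.19]
```

View pics/w2.png

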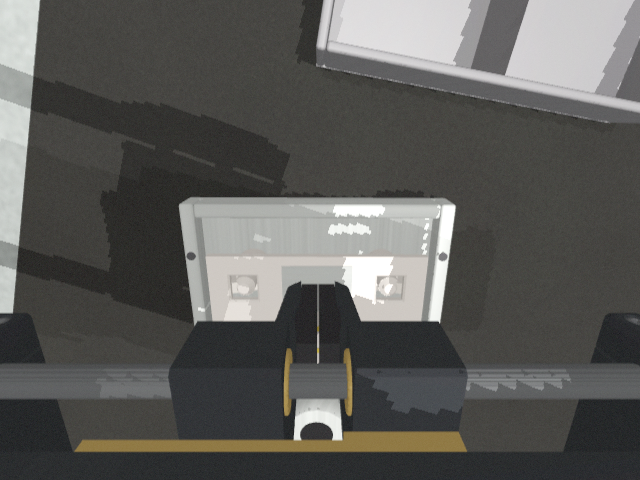

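Call:
arm_command --deltas '[[[0,0,0.002],[0,0,0],0.0],[[0,0,0.003],[0,0,0],0.0],[[0,0,0.003],[0,0,0],0.0]]'

```text
t: 4.0
eef_pos: [0.5455, 0.1464, 0.0221]
orientation: [1.804, 2.572, -0.003]
ft_force: [0.3, 0.2, 0.1]
opening: 0.004
```

```bash
python3 - <<'E'
from h import *
o,c=snap('wrist','w3'); print(w2px(o,c,o['eef_pos']), w2px(o,c,(.5455,.146,.026)))
for z in (.026,.038): print([w2px(o,c,(.5724+.9415*x-.337*y,.0707+.337*x+.9415*y,z)) for x,y in((-38,80),(38,80),(56,98),(-56,98)) for x,y in [(x/1e3,y/1e3)]])
snap('side','s3')
a=cv2.imread('pics/side0.png')
a=cv2.imread('pics/s3.png')[210:370,160:310]; cv2.imwrite('pics/s3z.png',cv2.resize(a,None,fx=3.7,fy=3.7,interpolation=cv2.INTER_CUBIC))
a=cv2.imread('pics/w3.png')[180:340,160:480]; cv2.imwrite('pics/w3z.png',cv2.resize(a,None,fx=2.5,fy=2.5,interpolation=cv2.INTER_CUBIC))
E
```

```text
(np.float64(316.96736477676455), np.float64(276.0631335493546)) (np.float64(316.7429688148506), np.float64(279.8876425432153))
[(np.float64(246.37830682369668), np.float64(279.5621467313696)), (np.float64(386.9340117118338), np.float64(280.0820430526634)), (np.float64(423.6375504398781), np.float64(249.18227631471402)), (np.float64(209.8592501430548), np.float64(248.3982737668229))]
[(np.float64(241.7180015816908), np.float64(290.18449603996294)), (np.float64(391.4059311624348), np.float64(290.7397879905713)), (np.float64(430.72935069224593), np.float64(258.12867159259434)), (np.float64(202.58595821389463), np.float64(257.2899214362655))]
```

View pics/s3z.png

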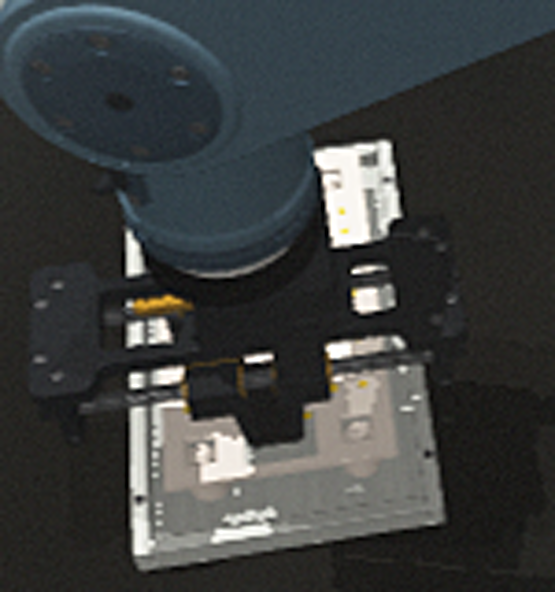

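View pics/w3z.png

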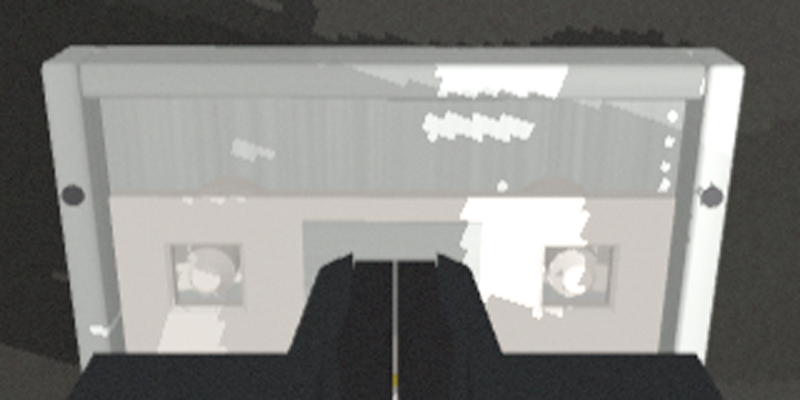

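```bash
python3 - <<'E'
from h import *
o,c=load('w3')
def H(x,y,z): x/=1e3;y/=1e3; return (.5724+.9415*x-.337*y,.0707+.337*x+.9415*y,z)
for n,P in dict(traycornL=(-75,120,.018),traycornR=(75,120,.018),holeL=(-70,80,.018)).items(): print(n,w2px(o,c,H(*P)))
for z in(.018,.022,.026,.03,.034,.038): print(z,'board end',w2px(o,c,H(-56,98,z)),w2px(o,c,H(56,98,z)), 'pad end', w2px(o,c,H(-18,93,z)),w2px(o,c,H(18,93,z)))
print('tip edges',[w2px(o,c,np.array(o['eef_pos'])+R.from_rotvec(o['orientation']).as_matrix()@np.array([x,0,z])) for x in(-.009,0,.009) for z in (0,-.01)])
print(o['ft_force'],o['eef_pos'])
E
```

```text
traycornL (np.float64(174.16390519176304), np.float64(203.68109004940905))
traycornR (np.float64(459.6816454861132), np.float64(204.71526294721852))
holeL (np.float64(192.32433082239137), np.float64(272.9625129156972))
0.018 board end (np.float64(214.21981186667398), np.float64(243.06745811073304)) (np.float64(419.385897713713), np.float64(243.81876288808436)) pad end (np.float64(284.07584446923534), np.float64(251.83404930965986)) (np.float64(349.46299680830634), np.float64(252.07405769592108))
0.022 board end (np.float64(212.08434620452465), np.float64(245.67807905967348)) (np.float64(421.4680188892401), np.float64(246.44538495721142)) pad end (np.float64(283.3822561139947), np.float64(254.6009234515466)) (np.float64(350.1019402156143), np.float64(254.84601056449765))
0.026 board end (np.float64(209.8592501430548), np.float64(248.3982737668229)) (np.float64(423.6375504398781), np.float64(249.18227631471402)) pad end (np.float64(282.6598112026519), np.float64(257.4829126444568)) (np.float64(350.76746852863323), np.float64(257.7332977565891))
0.03 board end (np.float64(207.5387597284
[... 568 characters left out ...]
 np.float64(257.2899214362655)) (np.float64(430.72935069224593), np.float64(258.12867159259434)) pad end (np.float64(280.3001299279192), np.float64(266.8961922256669)) (np.float64(352.941259378324), np.float64(267.16393858106045))
tip edges [(np.float64(316.9789808727031), np.float64(290.6569194469466)), (np.float64(316.94478608261835), np.float64(299.65746385483686)), (np.float64(316.96736477676455), np.float64(276.0631335493546)), (np.float64(316.9320133035612), np.float64(284.4410999125036)), (np.float64(316.9553903964195), np.float64(261.01922000585824)), (np.float64(316.9188255369623), np.float64(268.73035636486117))]
[0.26934437 0.18807594 0.05693765] [0.54547281 0.14639633 0.02208538]
```

View pics/w3.png

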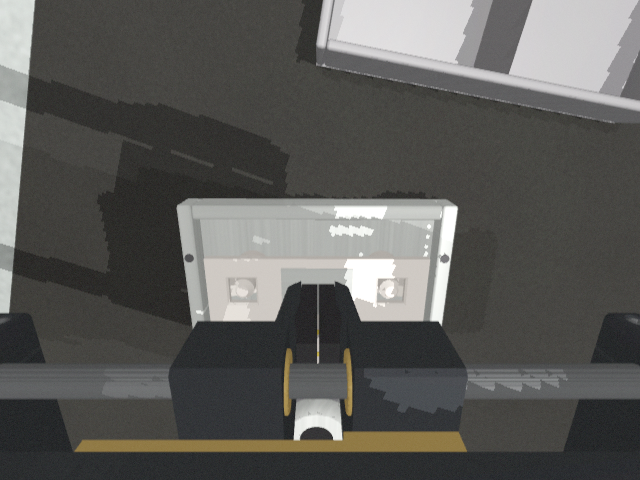

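Call:
arm_command --deltas '[[[0,0,0.002],[0,0,0],0.0],[[0,0,0.003],[0,0,0],0.0],[[0,0,0.003],[0,0,0],0.0]]'

```text
t: 4.35
eef_pos: [0.5453, 0.1464, 0.0189]
orientation: [1.804, 2.572, -0.003]
ft_force: [1.1, 0.1, -0.5]
opening: 0.007
```

```bash
python3 - <<'E'
from h import *
o,c=snap('side','s4')
p=np.array(o['eef_pos']); print(p)
for dz in(0,.01,.02,.03): print(dz,w2px(o,c,p+[0,0,dz]))
a=c['color'][290:370,190:290,::-1]; cv2.imwrite('pics/s4z.png',cv2.resize(a,None,fx=7,fy=7,interpolation=cv2.INTER_CUBIC))
E
```

```text
[0.54531273 0.14640224 0.01893913]
0 (np.float64(235.11846062726437), np.float64(333.21442086671726))
0.01 (np.float64(234.48158705923038), np.float64(330.40288802720767))
0.02 (np.float64(233.83384659179166), np.float64(327.5433823308022))
0.03 (np.float64(233.17495870071662), np.float64(324.6346653792865))
```

View pics/s4z.png

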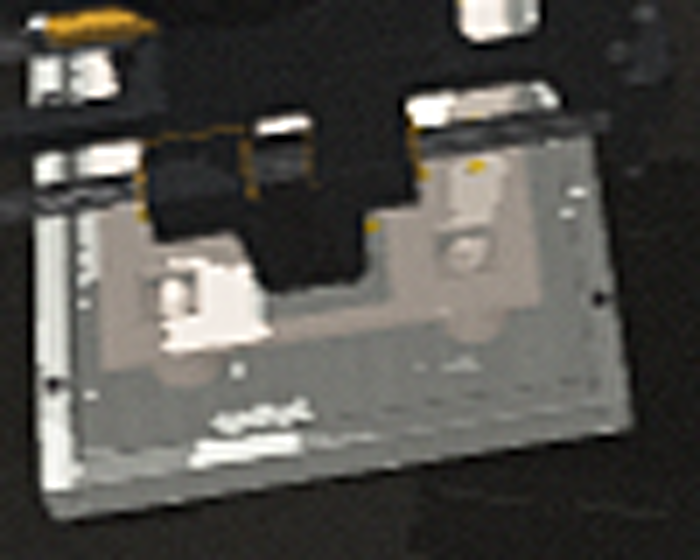

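Call:
arm_command --deltas '[[[0,0,0.002],[0,0,0],0.0],[[0,0,0.003],[0,0,0],0.0],[[0,0,0.004],[0,0,0],0.0]]'

```text
t: 4.65
eef_pos: [0.5452, 0.1464, 0.0148]
orientation: [-1.804, -2.572, 0.003]
ft_force: [-0.7, -0.7, -0.2]
opening: 0.006
```

```bash
python3 - <<'E'
from h import *
goto((.5455,.146,.024),19.7); o,c=snap('wrist','w4')
print(o['joint_torque'].round(2))
a=c['color'][180:340,160:480,::-1]; cv2.imwrite('pics/w4z.png',cv2.resize(a,None,fx=2.5,fy=2.5,interpolation=cv2.INTER_CUBIC))
E
```

```text
t 4.65 pos [0.5452 0.1464 0.0148] yhead 19.89 z [-0.0013 -0.0016 -1.    ] F [-0.74 -0.69 -0.21] op 0.56 q [ 0.05  0.41  1.76 -0.    0.97 -0.29]
shift [-0.0005  0.0001 -0.0092] turn [-0.1   0.06  0.19]
[ -0.   -47.22 -26.6    0.05   0.07  -0.  ]
```

View pics/w4z.png

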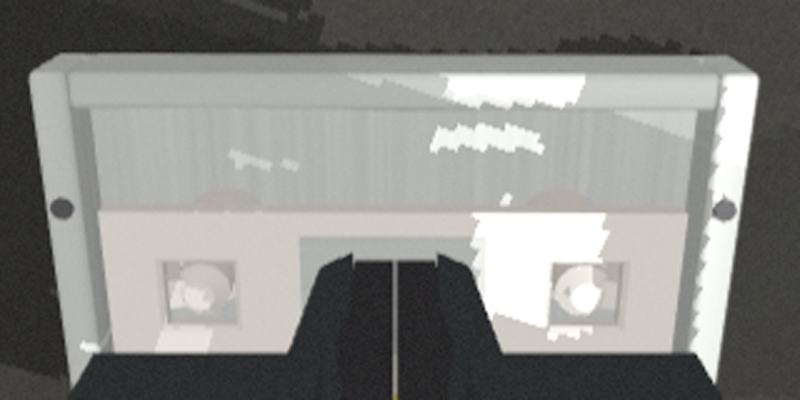

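```bash
python3 - <<'E'
from h import *
from scipy.optimize import least_squares
o,c=load('w4')
def H(x,y,z): x/=1e3;y/=1e3; return np.array((.5724+.9415*x-.337*y,.0707+.337*x+.9415*y,z))
obs=np.array([(30,75),(757,75),(99,212),(687,212),(204,290),(586,290)])/2.5+[160,180]
P=[(-75,120,.018),(75,120,.018),(-56,98,.038),(56,98,.038),(-38,80,.038),(38,80,.038)]
print(obs); print(np.array([w2px(o,c,H(*p)) for p in P]))
def res(v,n=6): return (np.array([w2px(o,c,H(*p)-v[:3]) for p in P])-obs)[:n].ravel()
r=least_squares(res,[0,0,0]);print(r.x,r.fun)
# fit with board height free
def res2(v): 
    Q=[(x,y,z if i<2 else z+v[3]) for i,(x,y,z) in enumerate(P)]
    return (np.array([w2px(o,c,H(*p)-v[:3]) for p in Q])-obs)[:4].ravel()
r=least_squares(res2,[0,0,0,0]);print(r.x,r.fun)
E
```

```text
[[172.  210. ]
 [462.8 210. ]
 [199.6 264.8]
 [434.8 264.8]
 [241.6 296. ]
 [394.4 296. ]]
[[168.93712068 207.27031954]
 [465.705005   208.37706744]
 [198.14362025 263.40044532]
 [435.94006305 264.31823558]
 [239.01646321 297.43452042]
 [394.82218293 298.04813046]]
[-0.000701    0.00132477  0.00295542] [ 0.09689096 -1.36944988  0.58522216 -0.28222398  1.35237999 -1.05215372
 -0.75671274 -0.15234241 -0.65076865  1.11957769 -0.62401509  1.72134108]
[-0.00061042  0.00153532  0.00284032  0.00071147] [-0.25310484 -0.99794739  0.32531218  0.08986728  0.50575515 -0.03054144
 -0.57274396  0.87380609]
```

Call:
arm_command --deltas '[[[0,0,0.002],[0,0,0],0.0],[[0,0,0.004],[0,0,0],0.0],[[0,0,0.004],[0,0,0],0.0]]'

```text
t: 4.95
eef_pos: [0.5451, 0.1463, 0.0103]
orientation: [-1.804, -2.571, 0.004]
ft_force: [0.2, -0.3, 0.3]
opening: 0.005
```

```bash
python3 - <<'E'
from h import *
o,c=snap('side','s5')
a=c['color'][270:370,180:290,::-1]; cv2.imwrite('pics/s5z.png',cv2.resize(a,None,fx=5.5,fy=5.5,interpolation=cv2.INTER_CUBIC))
o,c=snap('top','t5')
a=c['color'][100:250,180:370,::-1]; cv2.imwrite('pics/t5z.png',cv2.resize(a,None,fx=3.9,fy=3.9,interpolation=cv2.INTER_CUBIC))
E
```

```text
(no output)
```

View pics/s5z.png

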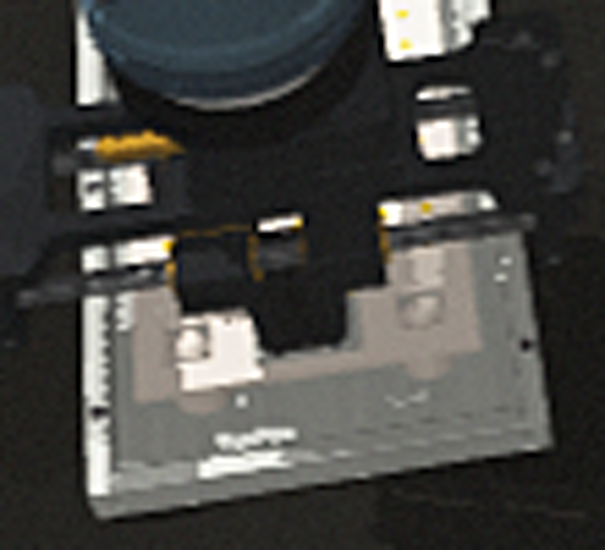

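View pics/t5z.png

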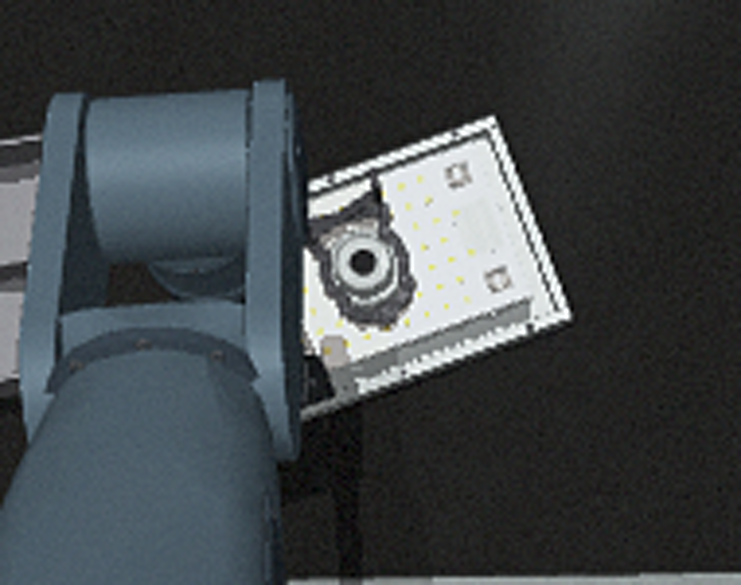

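Call:
arm_command --deltas '[[[0,0,0.002],[0,0,0],0.0],[[0,0,0.003],[0,0,0],0.0],[[0,0,0.003],[0,0,0],0.0]]'

```text
t: 5.3
eef_pos: [0.5454, 0.1464, 0.0078]
orientation: [1.804, 2.572, -0.003]
ft_force: [0.0, 0.3, 3.3]
opening: 0.004
```

Call:
arm_command --deltas '[[[0,0,0.003],[0,0,0],0.0],[[0,0,0.005],[0,0,0],0.0],[[0,0,0.007],[0,0,0],0.0],[[0,0,0.007],[0,0,0],0.0]]'

```text
t: 5.63
eef_pos: [0.5454, 0.1464, 0.0005]
orientation: [1.804, 2.572, -0.003]
ft_force: [1.0, 0.6, -0.1]
opening: 0.006
```

Call:
arm_command --deltas '[[[0,0,0.002],[0,0,0],0.0],[[0,0,0.004],[0,0,0],0.0],[[0,0,0.004],[0,0,0],0.0]]'

```text
t: 5.88
eef_pos: [0.5457, 0.1464, -0.0003]
orientation: [1.803, 2.572, -0.004]
ft_force: [-12.9, -2.1, 32.3]
opening: 0.005
```

```bash
python3 - <<'E'
from h import *
o,c=snap('wrist','w6');goto((.5455,.146,.024),19.7)
a=c['color'][180:340,160:480,::-1]; cv2.imwrite('pics/w6z.png',cv2.resize(a,None,fx=2.5,fy=2.5,interpolation=cv2.INTER_CUBIC))
E
```

```text
t 5.9333 pos [ 5.457e-01  1.464e-01 -3.000e-04] yhead 19.93 z [-0.0013 -0.0022 -1.    ] F [-12.84  -1.02  32.21] op 0.33 q [ 0.05  0.44  1.76 -0.    0.94 -0.29]
shift [-0.0004 -0.0004 -0.0243] turn [-0.11  0.09  0.23]
```

View pics/w6z.png

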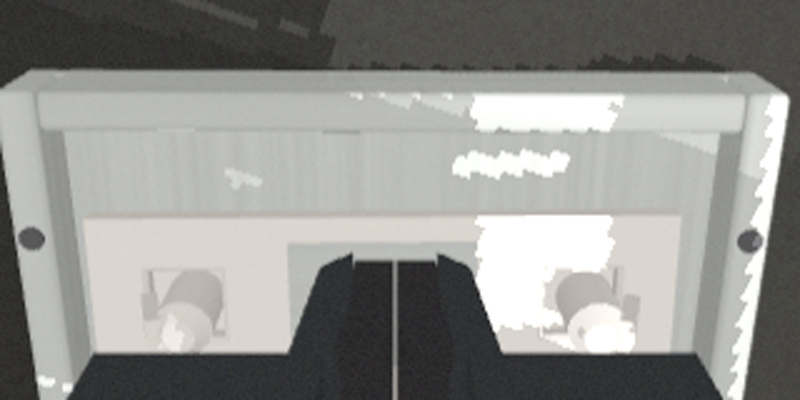

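Call:
arm_command --deltas '[[[0,0,-0.04],[0,0,0],0.0],[[0,0,-0.08],[0,0,0],0.0],[[0,0,-0.11],[0,0,0],0.0],[[0,0,-0.11],[0,0,0],0.0]]'

```text
t: 6.27
eef_pos: [0.5504, 0.1471, 0.1166]
orientation: [1.798, 2.565, 0.007]
ft_force: [1.0, 0.2, 0.6]
opening: 0.008
```

```bash
python3 - <<'E'
from h import *
goto((.5993,-.0046,.11),19.7)
o,c=snap('top','t6')
a=c['color'][100:250,180:370,::-1]; cv2.imwrite('pics/t6z.png',cv2.resize(a,None,fx=3.9,fy=3.9,interpolation=cv2.INTER_CUBIC))
E
```

```text
t 6.2667 pos [0.5504 0.1471 0.1166] yhead 19.95 z [ 0.01   -0.0015 -0.9999] F [1.01 0.16 0.64] op 0.72 q [ 0.05  0.27  1.71 -0.    1.16 -0.29]
shift [-0.1592 -0.0058  0.0073] turn [0.51 0.27 0.25]
```

View pics/t6z.png

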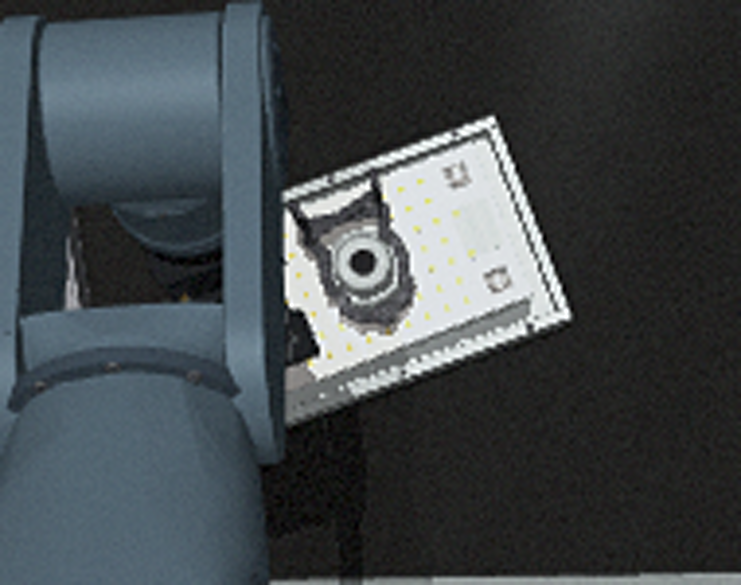

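Call:
arm_command --deltas '[[[-0.04,-0.005,0.0],[0.5,0.3,0.2],0.0],[[-0.08,-0.006,0.005],[0.5,0.3,0.2],0.0],[[-0.12,-0.006,0.007],[0.5,0.3,0.2],0.0],[[-0.159,-0.006,0.007],[0.5,0.3,0.2],0.0],[[-0.159,-0.006,0.007],[0.5,0.3,0.2],0.0],[[-0.159,-0.006,0.007],[0.5,0.3,0.2],0.0]]'

```text
t: 6.82
eef_pos: [0.5965, -0.0066, 0.105]
orientation: [-1.809, -2.561, 0.005]
ft_force: [-0.6, 0.5, -0.2]
opening: 0.002
```

```bash
python3 - <<'E'
from h import *
goto((.5993,-.0046,.015),19.7)
E
```

```text
t 6.8167 pos [ 0.5965 -0.0066  0.105 ] yhead 19.51 z [-6.8e-03  9.0e-04 -1.0e+00] F [-0.57  0.48 -0.21] op 0.21 q [-0.21  0.35  1.63 -0.    1.17 -0.55]
shift [0.0007 0.0039 0.09  ] turn [-0.35 -0.18 -0.19]
```

Call:
arm_command --deltas '[[[0.001,0.004,0.03],[-0.3,-0.2,-0.2],0.0],[[0.001,0.004,0.06],[-0.3,-0.2,-0.2],0.0],[[0.001,0.004,0.08],[-0.3,-0.2,-0.2],0.0],[[0.001,0.004,0.086],[-0.3,-0.2,-0.2],0.0],[[0.001,0.004,0.086],[-0.3,-0.2,-0.2],0.0]]'

```text
t: 7.23
eef_pos: [0.5964, -0.0024, 0.016]
orientation: [-1.803, -2.565, 0.005]
ft_force: [-0.6, 0.4, -0.0]
opening: 0.005
```

```bash
python3 - <<'E'
from h import *
goto((.5993,-.0046,-.001),19.7)
E
```

```text
t 7.2333 pos [ 0.5964 -0.0024  0.016 ] yhead 19.79 z [-6.7e-03  8.0e-04 -1.0e+00] F [-0.56  0.38 -0.01] op 0.41 q [-0.2   0.47  1.67 -0.    1.01 -0.55]
shift [-0.0031  0.0021  0.017 ] turn [-0.35 -0.17  0.09]
```

Call:
arm_command --deltas '[[[-0.002,0.002,0.004],[-0.3,-0.2,0],0.0],[[-0.003,0.002,0.008],[-0.3,-0.2,0],0.0],[[-0.003,0.002,0.011],[-0.3,-0.2,0],0.0],[[-0.003,0.002,0.014],[-0.3,-0.2,0],0.0],[[-0.003,0.002,0.017],[-0.3,-0.2,0],0.0],[[-0.003,0.002,0.018],[-0.3,-0.2,0],0.0]]'

```text
t: 7.73
eef_pos: [0.6002, -0.0047, -0.0006]
orientation: [1.805, 2.569, -0.0]
ft_force: [-3.7, 1.1, 14.5]
opening: 0.006
```

```bash
python3 - <<'E'
from h import *
o,c=snap('wrist','w7');goto((.5993,-.0046,-.001),19.7)
a=c['color'][80:360,160:480,::-1]; cv2.imwrite('pics/w7z.png',cv2.resize(a,None,fx=2.1,fy=2.1,interpolation=cv2.INTER_CUBIC))
E
```

```text
t 7.7833 pos [ 6.002e-01 -4.700e-03 -6.000e-04] yhead 19.8 z [ 0.0012 -0.0011 -1.    ] F [-1.97  0.56  6.74] op 0.22 q [-0.2   0.5   1.67 -0.    0.97 -0.55]
shift [ 0.0004 -0.0008  0.0004] turn [0.05 0.08 0.1 ]
```

View pics/w7z.png

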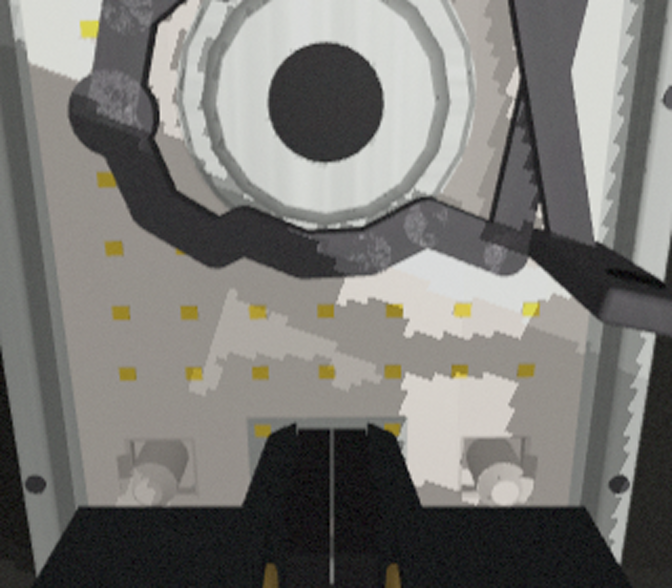

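Call:
arm_command --deltas '[[[0,0,0.003],[0,0,0],0.0],[[0,0,0.003],[0,0,0],0.0],[[0,0,-0.03],[0,0,0],0.0],[[0,0,-0.07],[0,0,0],0.0],[[0,0,-0.11],[0,0,0],0.03],[[0,0,-0.15],[0,0,0],0.06],[[0,0,-0.2],[0,0,0],0.0881],[[0,0,-0.2],[0,0,0],0.0881]]'

```text
t: 8.45
eef_pos: [0.6039, -0.0053, 0.2082]
orientation: [1.799, 2.559, 0.008]
ft_force: [0.4, 0.6, 0.9]
opening: 0.281
```

```bash
python3 - <<'E'
from h import *
goto((.605,.0827,.20),111.5)
E
```

```text
t 8.45 pos [ 0.6039 -0.0053  0.2082] yhead 19.8 z [ 0.0137 -0.0037 -0.9999] F [0.4  0.55 0.87] op 24.75 q [-0.2   0.24  1.55 -0.    1.34 -0.55]
shift [0.0824 0.0308 0.0079] turn [  0.15   0.89 -91.7 ]
```

Call:
arm_command --deltas '[[[0.08,0.03,-0.02],[0,1,-91.5],0.0881],[[0.08,0.03,-0.02],[0,1,-91.5],0.0881],[[0.08,0.03,-0.02],[0,1,-91.5],0.0881],[[0.08,0.03,-0.02],[0,1,-91.5],0.0881],[[0.08,0.03,-0.02],[0,1,-91.5],0.0881],[[0.08,0.03,-0.02],[0,1,-91.5],0.0881],[[0.08,0.03,-0.02],[0,1,-91.5],0.0881],[[0.08,0.03,-0.02],[0,1,-91.5],0.0881]]'

```text
t: 9.12
eef_pos: [0.6046, 0.0803, 0.2275]
orientation: [0.343, 3.122, 0.003]
ft_force: [-0.0, 0.4, 0.4]
opening: 0.888
```

```bash
python3 - <<'E'
from h import *
goto((.575,.071,.22),111.)
E
```

```text
t 9.1167 pos [0.6046 0.0803 0.2275] yhead 77.45 z [ 6.0e-04  1.7e-03 -1.0e+00] F [-0.04  0.38  0.41] op 78.24 q [-0.06  0.24  1.5   0.    1.4  -1.42]
shift [ 0.0268 -0.0155  0.0075] turn [  0.1    0.04 -33.55]
```

Call:
arm_command --deltas '[[[0.027,-0.015,0.007],[0,0,-33.5],0.0881],[[0.027,-0.015,0.007],[0,0,-33.5],0.0881],[[0.027,-0.015,0.007],[0,0,-33.5],0.0881],[[0.027,-0.015,0.007],[0,0,-33.5],0.0881],[[0.027,-0.015,0.007],[0,0,-33.5],0.0881],[[0.027,-0.015,0.007],[0,0,-33.5],0.0881],[[0.027,-0.015,0.007],[0,0,-33.5],0.0881]]'

```text
t: 9.7
eef_pos: [0.5749, 0.0715, 0.2202]
orientation: [-0.566, 3.089, 0.002]
ft_force: [-0.7, 0.0, 0.9]
opening: 1.002
```

```bash
python3 - <<'E'
from h import *
o,c=snap('wrist','w8');goto((.575,.071,.22),111.,o)
a=c['color'][115:265,200:450,::-1]; cv2.imwrite('pics/w8z.png',cv2.resize(a,None,fx=3.2,fy=3.2,interpolation=cv2.INTER_CUBIC))
E
```

```text
t 9.7 pos [0.5749 0.0715 0.2202] yhead 110.77 z [ 4.0e-04  1.7e-03 -1.0e+00] F [-0.71  0.03  0.91] op 88.27 q [-0.08  0.18  1.59  0.    1.37 -2.02]
shift [ 0.0001 -0.0005  0.0002] turn [ 0.08  0.06 -0.23]
```

View pics/w8.png

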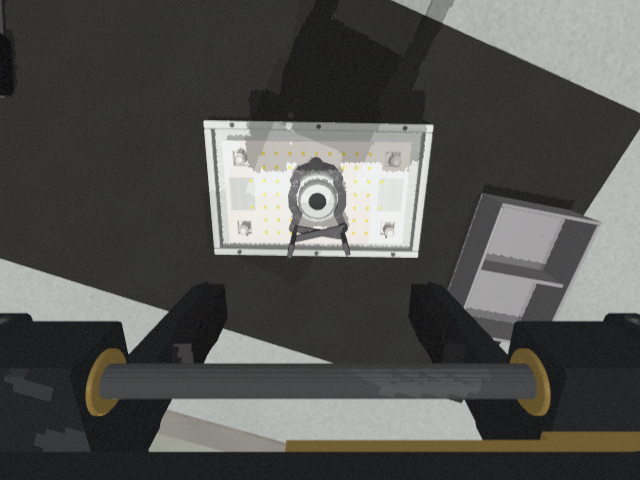

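View pics/w8z.png

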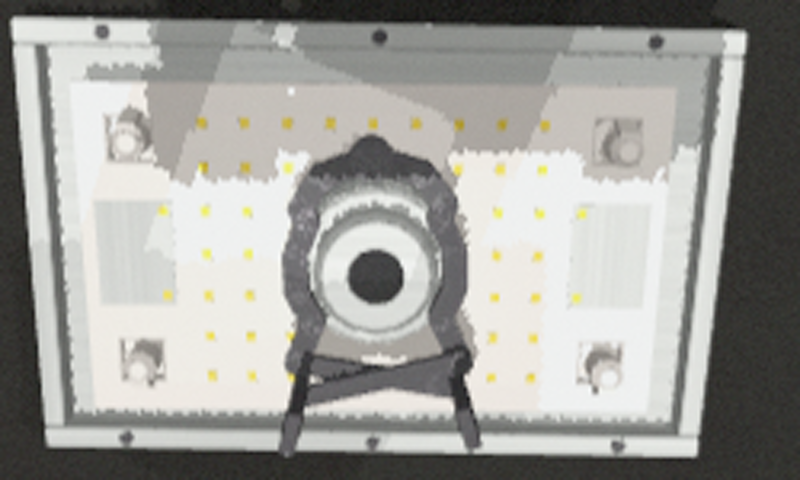

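```bash
python3 - <<'E'
from h import *
o,c=load('w8'); g=lambda p,z:px2w(o,c,p[0]/3.2+200,p[1]/3.2+115,z)[:2]
A=lambda d:np.degrees(np.arctan2(d[1],d[0]))
C=np.array([g(p,.018) for p in [(12,18),(746,31),(697,456),(47,446)]]);print(C.mean(0),[A(C[i]-C[j]) for i,j in((0,1),(3,2),(3,0),(2,1))])
p=g((376,276),.055);print('pilot',p)
E=np.array([g((291,432),.084),g((470,430),.084)]);print('eyes',E,E.mean(0),A(E[0]-E[1])+90,np.linalg.norm(E[0]-E[1]))
b=g((373,148),.048);print('back',b,A(E.mean(0)-b),A(p-b), np.linalg.norm(E.mean(0)-b),np.linalg.norm(p-b))
cc=(p+0*b); 
# front end of left tab/back end
print(g((286,450),.084),g((478,445),.084))
h=lambda x,y,z:np.array((p[0]+x*np.cos(a)-y*np.sin(a),p[1]+x*np.sin(a)+y*np.cos(a),z))
for yaw in (19,21,23):
  a=np.radians(yaw)
  print(yaw,[((np.array(w2px(o,c,h(x,y,z)))-[200,115])*3.2).round() for x,y,z in((.041,-.0285,.084),(.041,.0285,.084),(-.036,0,.048),(.048,-.0285,.084),(.048,.0285,.084))])
E
```

```text
[0.57249982 0.07046336] [np.float64(-70.2042678980632), np.float64(-70.22604971031812), np.float64(19.610506899232544), np.float64(20.015639487941627)]
pilot [0.57244003 0.07037245]
eyes [[0.61987117 0.06100194]
 [0.60024022 0.11105477]] [0.6100557  0.08602836] 21.415343111521764 0.05376485961707415
back [0.53657043 0.05579727] 22.361766895965392 22.113775074678703 0.07946070698373828 0.03871774783246343
[0.6259175  0.06152407] [0.60388054 0.11515872]
19 [array([277., 429.]), array([467., 434.]), array([380., 157.]), array([277., 451.]), array([465., 456.])]
21 [array([282., 432.]), array([472., 431.]), array([375., 157.]), array([283., 454.]), array([471., 453.])]
23 [array([287., 435.]), array([476., 428.]), array([371., 157.]), array([288., 457.]), array([477., 450.])]
```

```bash
python3 - <<'E'
from h import *
o,c=load('s5'); p=np.array(o['eef_pos']);M=R.from_rotvec(telemetry.get_obs()['orientation']).as_matrix()
for u,v in((260,350),(345,340),(302,346)):
  q=px2w(o,c,u/5.5+180,v/5.5+270,p[2]+.0263); d=q-p
  h=np.radians(19.9); y=np.array([np.cos(h),np.sin(h)]);x=np.array([-y[1],y[0]])
  print(q,'tool x,y',d[:2]@x,d[:2]@y)
ax=22; r=np.radians(ax); C=np.array([.572,.0702]); t=C+.0425*np.array([np.cos(r),np.sin(r)]);print(t)
goto((*t,.12),112)
E
```

```text
[0.55414708 0.15927633 0.03664629] tool x,y 0.009063473052931103 0.012943428700028155
[0.52772713 0.15106139 0.03664629] tool x,y 0.010331876991431526 -0.014695138833172127
[0.54101999 0.15556515 0.03664629] tool x,y 0.01004208870618611 -0.0006630300034270311
[0.61140531 0.08612078]
t 9.75 pos [0.5749 0.0715 0.2202] yhead 110.77 z [ 5.0e-04  1.7e-03 -1.0e+00] F [0.43 0.46 1.2 ] op 87.94 q [-0.08  0.18  1.59  0.    1.37 -2.02]
shift [-0.0392  0.0006  0.1003] turn [ 0.08  0.06 -1.23]
```

Call:
arm_command --deltas '[[[-0.039,0.0005,0.03],[0.1,0.1,-1.2],0.0881],[[-0.039,0.0005,0.07],[0.1,0.1,-1.2],0.0881],[[-0.039,0.0005,0.1],[0.1,0.1,-1.2],0.0881],[[-0.039,0.0005,0.1],[0.1,0.1,-1.2],0.0881],[[-0.039,0.0005,0.1],[0.1,0.1,-1.2],0.0881]]'

```text
t: 10.17
eef_pos: [0.6095, 0.0861, 0.1184]
orientation: [0.595, -3.079, -0.001]
ft_force: [0.4, -0.2, 0.7]
opening: 0.999
```

```bash
python3 - <<'E'
from h import *
o,c=snap('wrist','w9');goto((.6114,.0861,.031),112,o)
E
```

```text
t 10.1667 pos [0.6095 0.0861 0.1184] yhead 111.89 z [-5.7e-03 -3.0e-04 -1.0e+00] F [ 0.44 -0.18  0.73] op 88.02 q [-0.05  0.37  1.57 -0.    1.21 -2.  ]
shift [-0.0023 -0.0009  0.0874] turn [ 0.11 -0.31 -0.11]
```

View pics/w9.png

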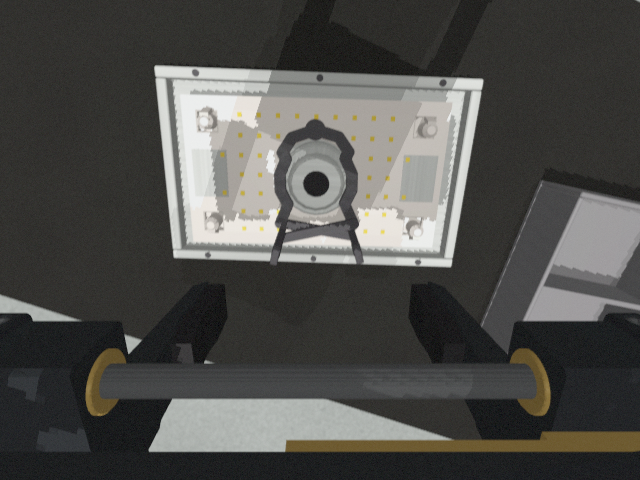

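Board seated at all four posts; ring pivot at (315,128), eyes near (276,258) and (358,258), centred between the fingers and aligned with the tool. Going down.

Call:
arm_command --deltas '[[[-0.002,-0.001,0.03],[0,-0.3,0],0.0881],[[-0.002,-0.001,0.055],[0,-0.3,0],0.0881],[[-0.002,-0.001,0.075],[0,-0.3,0],0.0881],[[-0.002,-0.001,0.085],[0,-0.3,0],0.0881],[[-0.002,-0.001,0.087],[0,-0.3,0],0.0881],[[-0.002,-0.001,0.087],[0,-0.3,0],0.0881]]'

```text
t: 10.72
eef_pos: [0.6147, 0.0856, 0.0357]
orientation: [-0.595, 3.078, 0.0]
ft_force: [0.1, -0.5, 0.0]
opening: 1.003
```

```bash
python3 - <<'E'
from h import *
o,c=snap('wrist','w10');goto((.6114,.0861,.031),112,o)
snap('side','s10')
a=cv2.imread('pics/s10.png')[210:370,160:310]; cv2.imwrite('pics/s10z.png',cv2.resize(a,None,fx=3.7,fy=3.7,interpolation=cv2.INTER_CUBIC))
E
```

```text
t 10.7167 pos [0.6147 0.0856 0.0357] yhead 111.87 z [ 0.0062  0.0013 -1.    ] F [ 0.13 -0.53  0.04] op 88.36 q [-0.05  0.48  1.61  0.    1.05 -2.01]
shift [0.0029 0.0017 0.0047] turn [-0.07  0.36 -0.13]
```

View pics/w10.png

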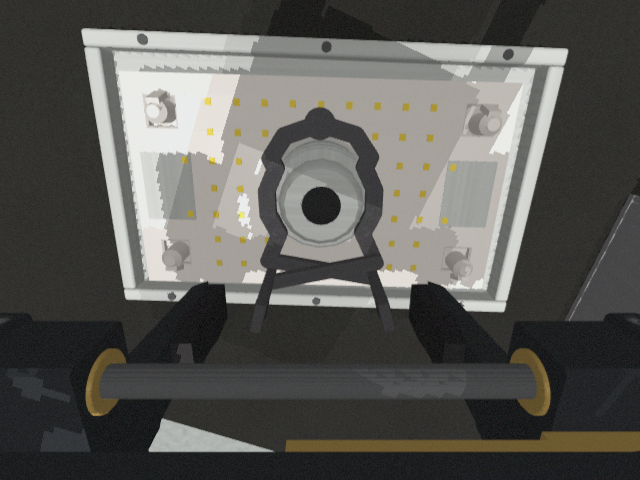

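View pics/s10z.png

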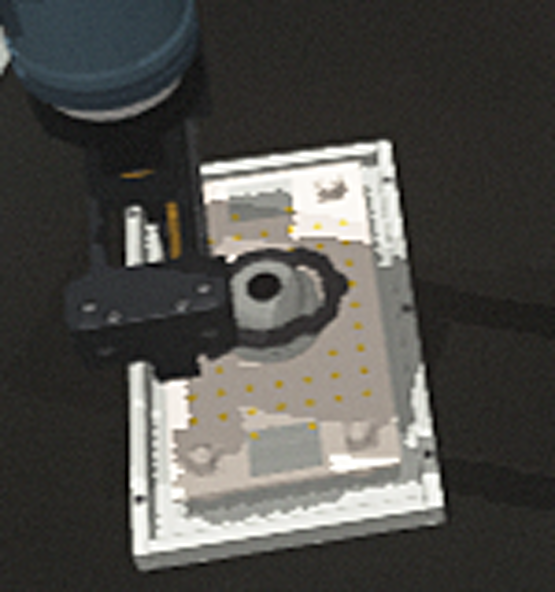

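Call:
arm_command --deltas '[[[0.001,0.002,0.004],[0,0.4,0],0.0881],[[0.001,0.002,0.004],[0,0.4,0],0.065],[[0.001,0.002,0.004],[0,0.4,0],0.065],[[0.001,0.002,0.004],[0,0.4,0],0.065],[[0.001,0.002,0.004],[0,0.4,0],0.065]]'

```text
t: 11.23
eef_pos: [0.6138, 0.0871, 0.0327]
orientation: [-0.596, 3.083, -0.003]
ft_force: [-0.1, 1.0, -0.2]
opening: 0.738
```

```bash
python3 - <<'E'
from h import *
o,c=snap('wrist','w11');goto((.6130,.0867,.031),112,o)
E
```

```text
t 11.2333 pos [0.6138 0.0871 0.0327] yhead 111.89 z [ 0.0015 -0.0015 -1.    ] F [-0.05  1.02 -0.19] op 65.0 q [-0.05  0.48  1.61 -0.    1.05 -2.  ]
shift [ 0.0009 -0.0001  0.0017] turn [-0.11  0.05 -0.11]
```

View pics/w11.png

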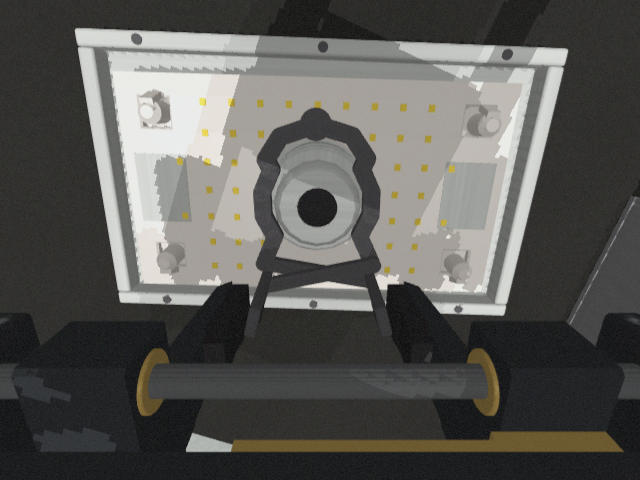

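Call:
arm_command --deltas '[[[0.0,0,0.001],[0,0,0],0.05],[[0.0,0,0.001],[0,0,0],0.035],[[0.0,0,0.001],[0,0,0],0.025],[[0.0,0,0.001],[0,0,0],0.014],[[0.0,0,0.001],[0,0,0],0.014],[[0.0,0,0.001],[0,0,0],0.014],[[0.0,0,0.001],[0,0,0],0.014]]'

```text
t: 11.87
eef_pos: [0.6134, 0.0871, 0.0313]
orientation: [-0.596, 3.084, -0.002]
ft_force: [-0.9, -0.7, -1.2]
opening: 0.233
```

```bash
python3 - <<'E'
from h import *
o,c=snap('wrist','w12');goto((.6130,.0867,.031),112,o)
E
```

```text
t 11.8667 pos [0.6134 0.0871 0.0313] yhead 111.89 z [ 7.0e-04 -1.4e-03 -1.0e+00] F [-0.9  -0.66 -1.22] op 20.5 q [-0.05  0.49  1.61 -0.    1.05 -2.  ]
shift [ 0.0005 -0.0002  0.0003] turn [-0.09  0.01 -0.11]
```

View pics/w12.png

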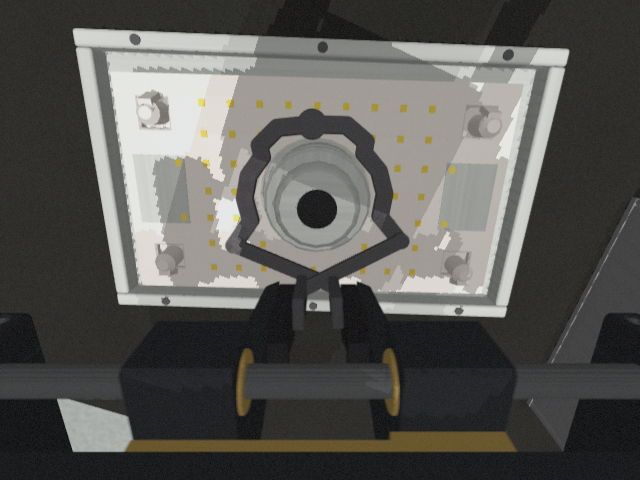

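Call:
arm_command --deltas '[[[0.0,0,0],[0,0,0],0.012],[[0.0,0,0.0],[0,0,0],0.012],[[0.0,0,0],[0,0,0],0.012]]'

```text
t: 12.17
eef_pos: [0.6134, 0.0871, 0.0312]
orientation: [-0.596, 3.084, -0.002]
ft_force: [-0.2, -0.9, -1.3]
opening: 0.165
```

```bash
python3 - <<'E'
from h import *
o,c=snap('wrist','w13');goto((.6130,.0867,.031),112,o)
E
```

```text
t 12.1667 pos [0.6134 0.0871 0.0312] yhead 111.89 z [ 6.0e-04 -1.4e-03 -1.0e+00] F [-0.23 -0.91 -1.33] op 14.52 q [-0.05  0.49  1.61 -0.    1.05 -2.  ]
shift [ 0.0005 -0.0002  0.0002] turn [-0.09  0.   -0.11]
```

View pics/w13.png

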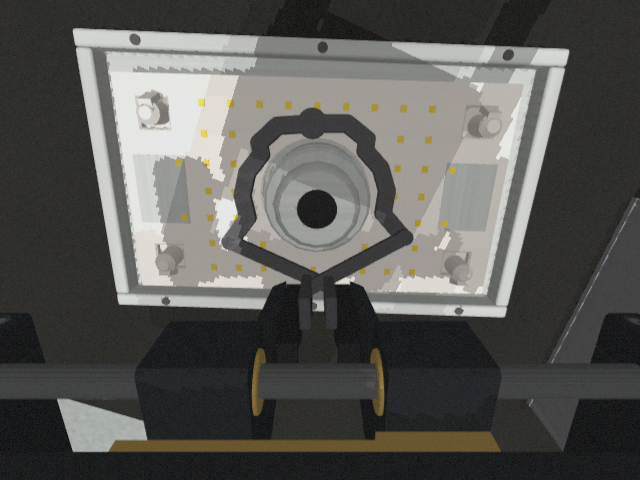

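```bash
python3 - <<'E'
from h import *
o,c=load('w13'); im=cv2.resize(c['color'][:,:,::-1][90:310,200:430],None,fx=3,fy=2.7,interpolation=cv2.INTER_CUBIC)
# refine hub from pilot hole pixel (317,208) z .055?
p=px2w(o,c,317,208.5,.055);print('pilot',p)
for z,col,r in((.043,(0,0,255),.026),(.055,(0,255,0),.020)):
  pts=[w2px(o,c,(p[0]+r*np.cos(a),p[1]+r*np.sin(a),z)) for a in np.linspace(0,6.29,60)]
  pts=((np.array(pts)-[200,90])*[3,2.7]).astype(int); cv2.polylines(im,[pts],True,col,1)
cv2.imwrite('pics/w13z.png',im)
q=px2w(o,c,312,122,.048);e=px2w(o,c,319,300,.08)
d=e-q;print('pivot',q,'eye',e,np.degrees(np.arctan2(d[1],d[0])),np.linalg.norm(d[:2]),np.linalg.norm((q-p)[:2]))
E
```

```text
pilot [0.5722025  0.06991734 0.055     ]
pivot [0.53914921 0.05432663 0.048     ] eye [0.60128003 0.0825291  0.08      ] 24.41428423498482 0.06823209395975094 0.03654573151542551
```

View pics/w13z.png

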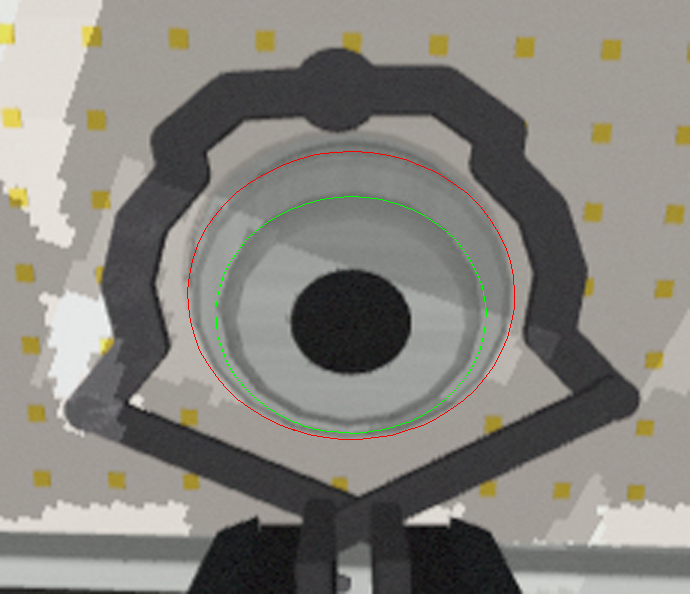

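Call:
arm_command --deltas '[[[0.0,0.001,-0.001],[0,0,0],0.012],[[0.0,0.001,0.002],[0,0,0],0.012],[[0.0,0.001,0.005],[0,0,0],0.012],[[0.0,0.001,0.008],[0,0,0],0.012],[[0.0,0.001,0.01],[0,0,0],0.012]]'

```text
t: 12.63
eef_pos: [0.6136, 0.0879, 0.0214]
orientation: [-0.596, 3.083, -0.003]
ft_force: [1.5, -0.1, 2.8]
opening: 0.166
```

```bash
python3 - <<'E'
from h import *
o,c=snap('wrist','w14');goto((.6130,.0867,.014),112,o)
E
```

```text
t 12.6333 pos [0.6136 0.0879 0.0214] yhead 111.89 z [ 0.0018 -0.0015 -1.    ] F [ 1.48 -0.14  2.78] op 14.66 q [-0.05  0.5   1.61 -0.    1.03 -2.  ]
shift [ 0.001  -0.0009  0.0074] turn [-0.12  0.06 -0.11]
```

View pics/w14.png

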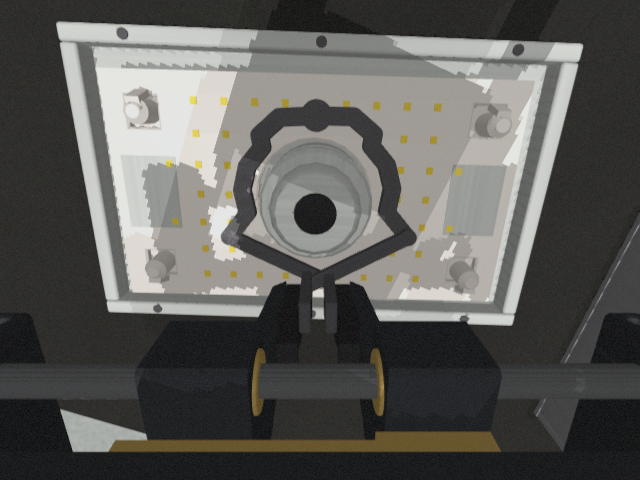

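```bash
python3 - <<'E'
from h import *
for f,u in(('w13',(312,122)),('w14',(316,114))):
  o,c=load(f)
  for z in (.038,.048): print(f,z,px2w(o,c,*u,z), end=' ')
  print()
o,c=load('w14');print('pilot',px2w(o,c,315,214,.055))
o3,c3=load('w13'); q=px2w(o3,c3,312,122,.048)
print('stationary',w2px(o,c,q),'dropped 10',w2px(o,c,q-[0,0,.01]))
im=cv2.resize(c['color'][:,:,::-1][90:310,200:430],None,fx=3,fy=2.7,interpolation=cv2.INTER_CUBIC)
cv2.imwrite('pics/w14z.png',im)
snap('side','s14')
a=cv2.imread('pics/s14.png')[230:330,170:280]; cv2.imwrite('pics/s14z.png',cv2.resize(a,None,fx=5.5,fy=5.5,interpolation=cv2.INTER_CUBIC))
E
```

```text
w13 0.038 [0.53934418 0.05422427 0.038     ] w13 0.048 [0.53914921 0.05432663 0.048     ] 
w14 0.038 [0.53571306 0.05555918 0.038     ] w14 0.048 [0.5357414 0.0556376 0.048    ] 
pilot [0.57249659 0.06993404 0.055     ]
stationary (np.float64(309.8209752824134), np.float64(121.04101548998756)) dropped 10 (np.float64(310.361811190381), np.float64(120.72693942235853))
```

View pics/w14z.png

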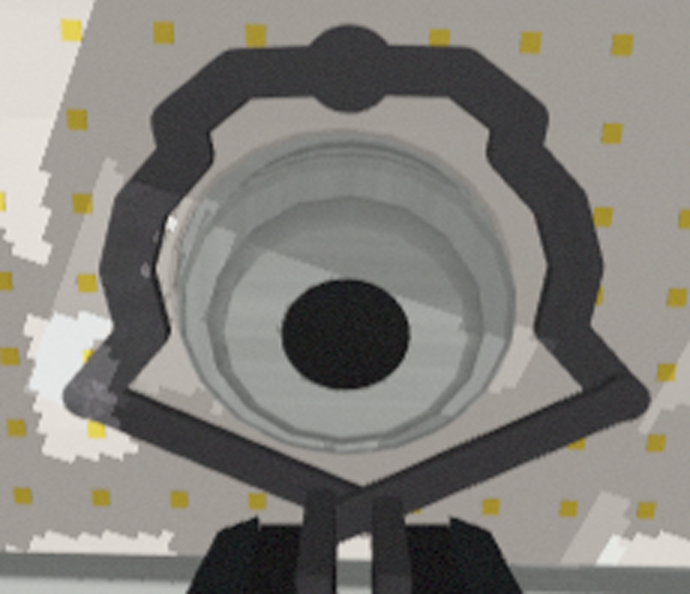

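View pics/s14z.png

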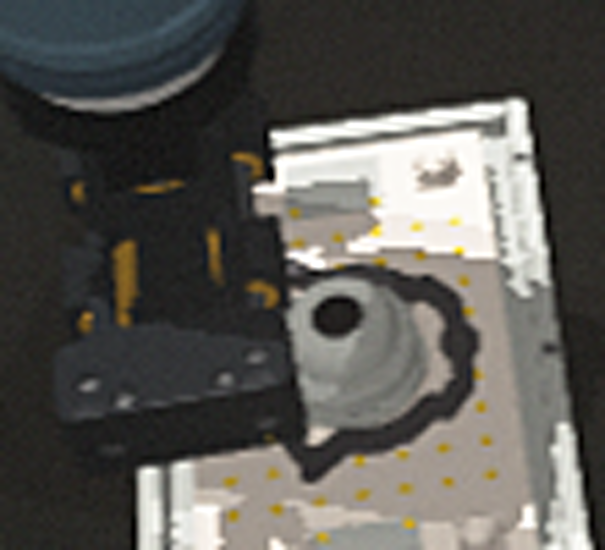

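```bash
python3 - <<'E'
from h import *
from scipy.optimize import least_squares
def tri(fa,ua,fb,ub):
  A=load(fa);B=load(fb)
  r=least_squares(lambda P:np.r_[(np.array(w2px(*A,P))-ua)*1,(np.array(w2px(*B,P))-ub)],[.55,.06,.04]);return r.x,r.fun
print('before',tri('w1',(378/3.4+210,165/3.4+115),'side0',(325/4.5+180,213/4.5+240)))
print('pilot before',tri('w1',(384/3.4+210,288/3.4+115),'side0',(233/4.5+180,210/4.5+240)))
print('now',tri('w14',(316,114),'s14',(468/5.5+170,333/5.5+230)))
print('pilot now',tri('w14',(315,214),'s14',(337/5.5+170,316/5.5+230)))
o,c=load('w14'); im=cv2.resize(c['color'][:,:,::-1][90:310,200:430],None,fx=3,fy=2.7,interpolation=cv2.INTER_CUBIC)
p=(.5725,.0700)
for z,col,r in((.043,(0,0,255),.026),(.055,(0,255,0),.020),(.026,(255,0,0),.026)):
  pts=[w2px(o,c,(p[0]+r*np.cos(a),p[1]+r*np.sin(a),z)) for a in np.linspace(0,6.29,60)]
  pts=((np.array(pts)-[200,90])*[3,2.7]).astype(int); cv2.polylines(im,[pts],True,col,1)
cv2.imwrite('pics/w14y.png',im)
s=cv2.imread('pics/side0.png')[245:325,190:270]; t=cv2.imread('pics/s14.png')[245:325,190:270]
cv2.imwrite('pics/cmp.png',cv2.resize(np.hstack([s,t]),None,fx=5,fy=5,interpolation=cv2.INTER_CUBIC))
E
```

```text
before (array([0.53697823, 0.05599621, 0.04151626]), array([ 0.11597262, -0.86863798, -1.56662624, -0.07764354]))
pilot before (array([0.57126903, 0.07028668, 0.05578598]), array([ 0.15329005, -0.76916553, -1.33873729, -0.22586   ]))
now (array([0.53542177, 0.05537752, 0.02840871]), array([-1.68798598e-03, -6.65399813e-01, -2.95716428e+00,  4.98271984e-01]))
pilot now (array([0.57286406, 0.07010577, 0.05304484]), array([ 0.09687023, -0.32018721, -1.44368172, -0.35808711]))
```

View pics/w14y.png

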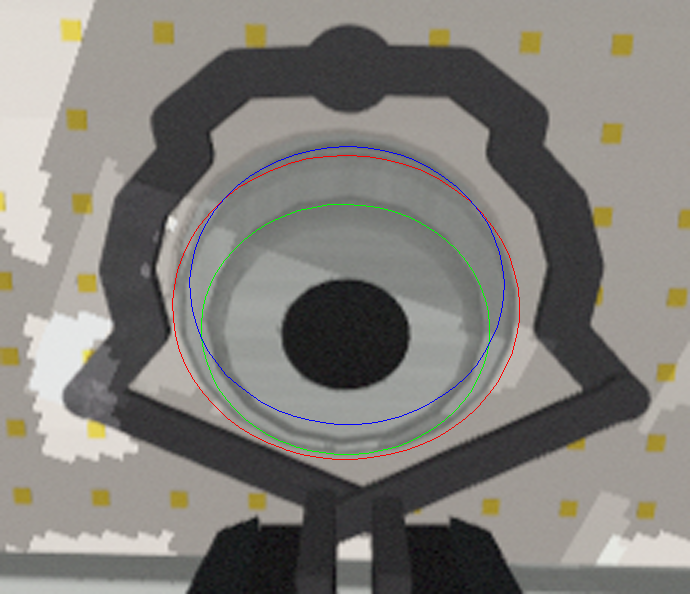

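View pics/cmp.png

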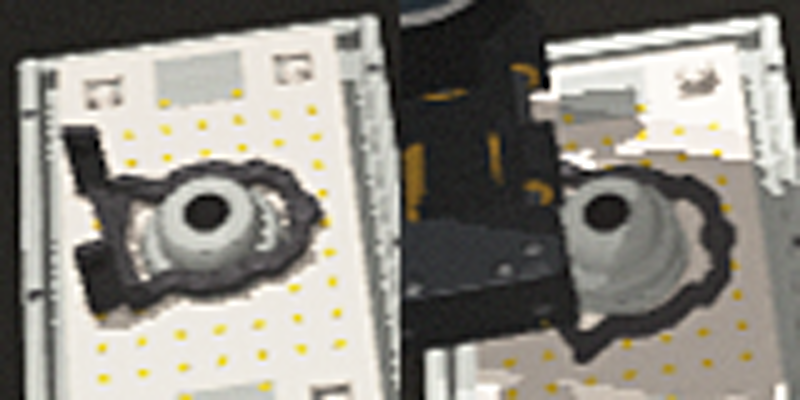

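Call:
arm_command --deltas '[[[-0.001,0,0.002],[0,0,0],0.012],[[-0.002,0,0.004],[0,0,0],0.012],[[-0.002,0,0.006],[0,0,0],0.012],[[-0.002,0,0.007],[0,0,0],0.012],[[-0.002,0,0.007],[0,0,0],0.012]]'

```text
t: 13.15
eef_pos: [0.6158, 0.089, 0.0149]
orientation: [-0.596, 3.083, -0.002]
ft_force: [-0.2, -0.3, 8.2]
opening: 0.17
```

```bash
python3 - <<'E'
from h import *
o,c=snap('wrist','w15');goto((.6130,.0867,.014),112,o)
im=cv2.resize(c['color'][:,:,::-1][70:350,180:450],None,fx=2.5,fy=2.1,interpolation=cv2.INTER_CUBIC)
cv2.imwrite('pics/w15z.png',im)
snap('side','s15')
t=cv2.imread('pics/s15.png')[230:340,170:290];cv2.imwrite('pics/s15z.png',cv2.resize(t,None,fx=5,fy=5,interpolation=cv2.INTER_CUBIC))
E
```

```text
t 13.15 pos [0.6158 0.089  0.0149] yhead 111.89 z [ 0.0022 -0.0011 -1.    ] F [-0.24 -0.31  8.22] op 14.97 q [-0.05  0.52  1.6  -0.    1.02 -2.  ]
shift [ 0.0035 -0.0011  0.0009] turn [-0.1   0.09 -0.11]
```

View pics/w15z.png

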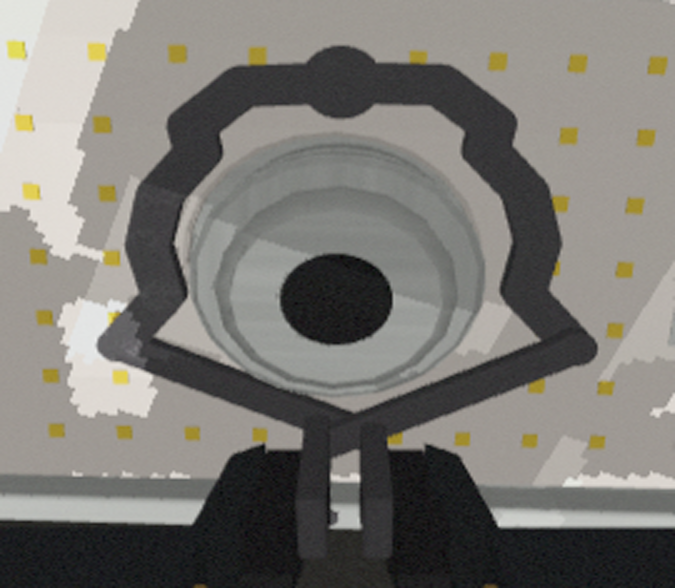

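View pics/s15z.png

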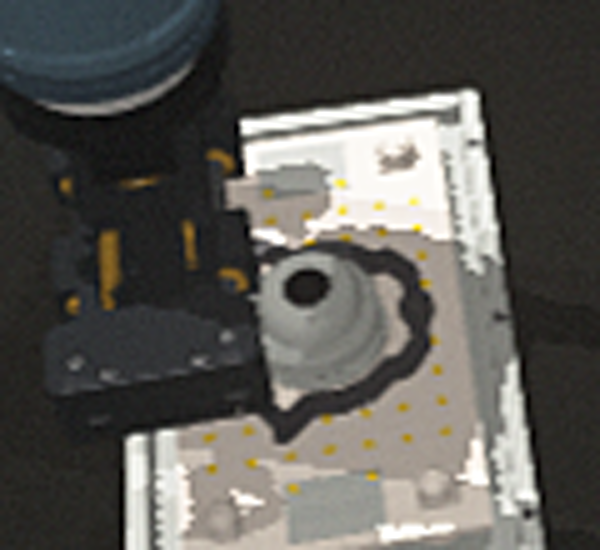

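Call:
arm_command --deltas '[[[0,0,0.001],[0,0,0],0.012],[[0,0,0.001],[0,0,0],0.012],[[0,0,0.001],[0,0,0],0.035],[[0,0,0.0],[0,0,0],0.05],[[0,0,0.0],[0,0,0],0.07],[[0,0,0],[0,0,0],0.08],[[0,0,0],[0,0,0],0.08],[[0,0,0],[0,0,0],0.08]]'

```text
t: 13.92
eef_pos: [0.6155, 0.089, 0.0145]
orientation: [-0.596, 3.083, -0.002]
ft_force: [-0.4, 0.1, 0.2]
opening: 0.597
```

Call:
arm_command --deltas '[[[0,0,0],[0,0,0],0.08],[[0,0,0],[0,0,0],0.08]]'

```text
t: 14.08
eef_pos: [0.6152, 0.089, 0.0143]
orientation: [-0.596, 3.084, -0.002]
ft_force: [-0.8, -0.0, 0.5]
opening: 0.747
```

```bash
python3 - <<'E'
from h import *
o,c=snap('wrist','w16');goto((.6130,.0867,.014),112,o)
E
```

```text
t 14.0833 pos [0.6152 0.089  0.0143] yhead 111.88 z [ 0.001 -0.001 -1.   ] F [-0.84 -0.04  0.52] op 65.81 q [-0.05  0.52  1.6  -0.    1.02 -2.  ]
shift [ 0.0029 -0.0013  0.0003] turn [-0.08  0.03 -0.12]
```

View pics/w16.png

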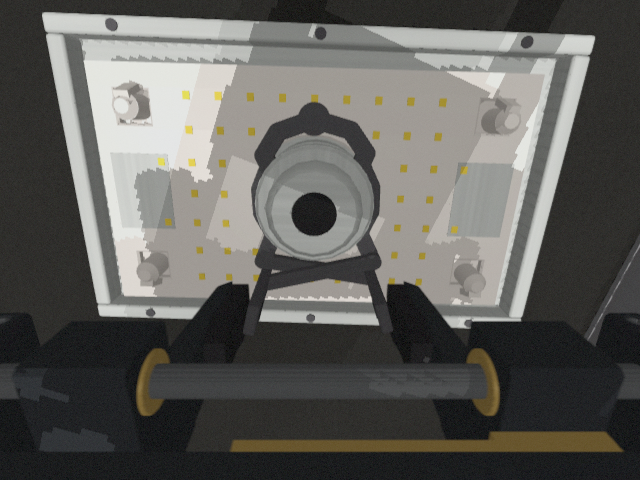

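Call:
arm_command --deltas '[[[0,0,0],[0,0,0],0.0881],[[0,0,0],[0,0,0],0.0881],[[0,0,-0.02],[0,0,0],0.0881],[[0,0,-0.05],[0,0,0],0.0881],[[0,0,-0.09],[0,0,0],0.0881],[[0.02,0,-0.13],[0,0,0],0.0881],[[0.04,0,-0.17],[0,0,0],0.0881],[[0.04,0,-0.17],[0,0,0],0.0881]]'

```text
t: 14.8
eef_pos: [0.5799, 0.0737, 0.1917]
orientation: [-0.595, 3.074, -0.006]
ft_force: [1.2, 0.3, 0.9]
opening: 1.003
```

Call:
arm_command --deltas '[[[0,0,0],[0,0,0],0.0881],[[0,0,0],[0,0,0],0.0881]]'

```text
t: 14.97
eef_pos: [0.5808, 0.0736, 0.1933]
orientation: [-0.594, 3.071, -0.008]
ft_force: [0.6, -0.1, 0.6]
opening: 0.998
```

```bash
python3 - <<'E'
from h import *
o,c=snap('wrist','w17');goto((.6130,.0867,.014),112,o)
a=c['color'][90:290,190:450,::-1]; cv2.imwrite('pics/w17z.png',cv2.resize(a,None,fx=3,fy=2.9,interpolation=cv2.INTER_CUBIC))
snap('side','s17')
t=cv2.imread('pics/s17.png')[230:370,170:300];cv2.imwrite('pics/s17z.png',cv2.resize(t,None,fx=4.2,fy=4.2,interpolation=cv2.INTER_CUBIC))
E
```

```text
t 14.9667 pos [0.5808 0.0736 0.1933] yhead 111.88 z [ 0.0144 -0.0022 -0.9999] F [ 0.55 -0.13  0.63] op 87.91 q [-0.08  0.21  1.61 -0.    1.31 -2.03]
shift [-0.0325  0.0015  0.1797] turn [-0.43  0.72 -0.12]
```

View pics/w17z.png

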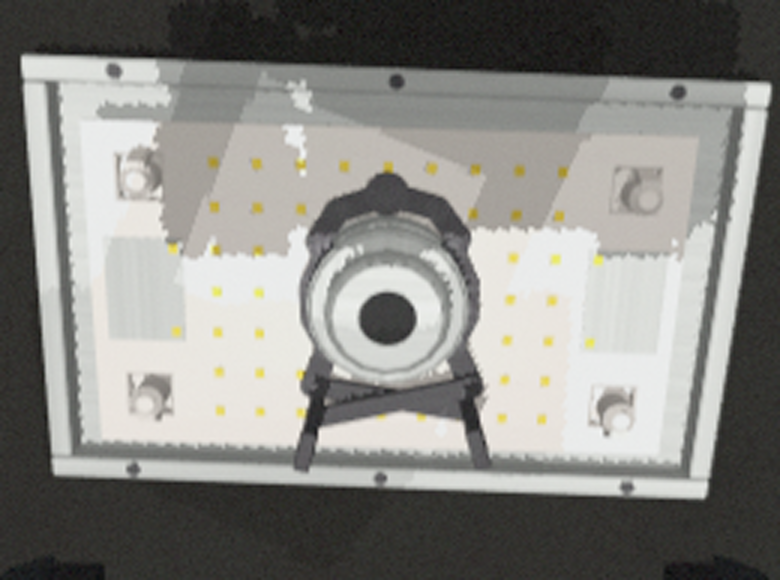

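View pics/s17z.png

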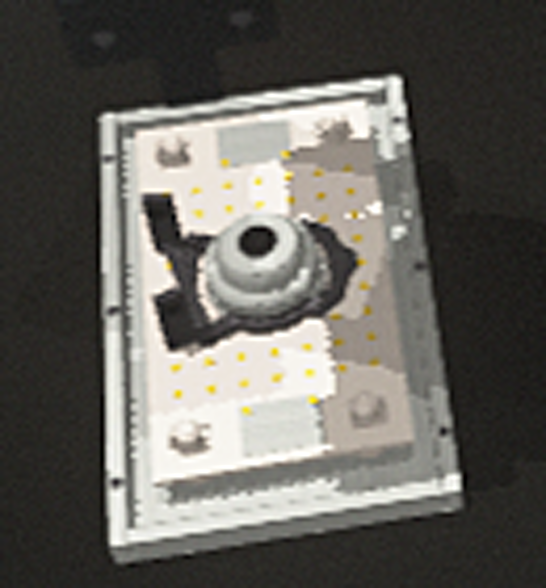

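```bash
python3 - <<'E'
from h import *
o,c=load('w17'); g=lambda p,z:px2w(o,c,p[0]/3+190,p[1]/2.9+90,z)[:2]
A=lambda d:np.degrees(np.arctan2(d[1],d[0]))
hub=g((388,318),.055); b=g((387,192),.031); E=[g((305,452),.067),g((482,452),.067)]; m=(E[0]+E[1])/2
print('hub',hub,'pivot',b,np.linalg.norm(b-hub),'eyes',E,np.linalg.norm(E[0]-E[1]),np.linalg.norm(m-b),A(m-b),A(hub-b))
d=(m-b)/np.linalg.norm(m-b); ctr=b+.036*d; print('centre err mm',(ctr-hub)*1e3)
from h import load
B=load('s17')
from scipy.optimize import least_squares
ub=np.array((352/4.2+170,264/4.2+230)); ua=np.array((387/3+190,192/2.9+90))
r=least_squares(lambda P:np.r_[np.array(w2px(o,c,P))-ua,np.array(w2px(*B,P))-ub],[.54,.06,.03]);print('pivot tri',r.x,r.fun)
S=[g(p,.026) for p in((80,122),(697,138),(660,465),(100,440))];print('board',[np.linalg.norm(S[i]-S[i-1]) for i in range(4)])
E
```

```text
hub [0.5723153  0.07045555] pivot [0.5386438  0.05646712] 0.03646157973749731 eyes [array([0.61994413, 0.06201058]), array([0.59941164, 0.11273678])] 0.05472413591862413 0.07746649129463218 23.513607568922872 22.559872845298244
centre err mm [-0.66075553  0.37437073]
pivot tri [0.53813218 0.05648476 0.02358473] [ 0.23918875 -1.42010489 -2.94367776 -0.11695055]
board [np.float64(0.11105740451386316), np.float64(0.19475211039661675), np.float64(0.11526909174449378), np.float64(0.19728796047495514)]
```

```bash
python3 -c "
from h import *
print(order.sign_off())"
```

```text
the job is handed in; nothing more can be done
None
```

The lamp board is pressed down on all four supports, the snap ring is closed in the groove under the hub's land, and the job is handed in at about 15 s. No verdict came back.

- **Board:** I pressed each end pad with the shut fingers until it met a hard stop (about 32 N on the left pad, 15 N on the right, then a little more). In the last pictures all four posts stand through the holes.
- **Ring:** I squeezed the eyes to the stop, with the opening reading about 14.5 mm. I lowered the ring over the land to the board (about 8 N), released it and lifted clear.
- **Final measurements:** The ring's centre is about 0.8 mm from the hub axis. The eyes are about 55 mm apart, as they should be when shut, and the pivot-to-eye distance of 77.5 mm (nominal 77) fits a level ring. The gripper is open and about 15 cm clear of the parts. I never went near the screwdriver, scanner or parts bin, but took no final picture to confirm it.

**What disagreed:**
- **Finger tips:** They touched about 26 mm behind the stated TCP, so I used the contact height I measured.
- **Pivot height:** Triangulating the ring's pivot gave 24 mm, where about 30 mm is expected. The same method read about 4 mm low at the start, so I put that down to calibration.
- **Ring tilt:** The back of the ring drooped onto the board while it was held, and levelled out as I lowered it further.

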